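# Raise the depth stop by seven clicks with its key

## Task

Take the square-headed key out of the wooden rack, seat it fully in the square socket of the knurled click dial, and turn the dial exactly seven clicks clockwise (seen from above) from where it now stands, so that the stop pin rises seven steps. Do it in strokes: after three, four or five clicks let go of the key completely, leaving it in the socket while the dial settles in its click, and then take a fresh hold of it for the rest. Then put the key back upright and fully home in the free hole of the rack, and leave the other keys and everything else on the bench alone.

Things in the scene. Friction and masses are not known exactly. Their poses are not given: they have to be found in the camera images.
- unit: Depth-stop unit fixed to the bench: grey housing 200 x 90 x 45 mm on a 220 x 110 x 6 mm dark base plate, along its own x from -50 to +150 mm (plate -60 to +160). Origin on the bench, under the axis of the dial; z up. Its dial starts resting in a click, at or a little above its lower end stop; there is room for at least nine clicks clockwise.
- dial_socket (a point): Centre of the mouth of the square socket in the dial's top, 71 mm above the bench. It turns with the dial; x and y run along the sides of the square, x towards a black line. Dial: knurled aluminium drum 64 mm across, 26 mm high, on the housing, axis upright. Socket: 15.5 mm square, 26 mm deep, edges sharp; the key has about 6 degrees of play to either side in it.
- dial_axis (a point): Fixed point on the dial's axis, 45 mm above the bench. The dial has even click stops, 9 to 15 a turn, unmarked. Between clicks the resisting torque grows to about 0.2 N m, then falls away as the dial jumps into the next click, running ahead of the key through its play. Let go, it settles in the nearest click. Clockwise from above raises the pin.
- stop_top (a point): Centre of the top of the steel stop pin (18 mm shaft, 26 mm head) that stands out of the housing 105 mm along the unit's x from the dial axis. It moves straight up by the same step at every click clockwise, 2 to 4 mm a click; its top lies 66 to 110 mm above the bench.
- key_square: The key to use: loose, plain steel, 0.15 to 0.3 kg, the only one with a square head, 82 mm long. Origin at the bottom end of its drive, on its axis; z up; x and y along the sides of drive and head, which line up. Drive 14 mm square, 0 to 25 mm up (lowest 6 mm a round cone, 8 to 14 mm across). In the rack it stands upright, origin 10 mm above the bench, with about 2 mm of play to either side, turned at random.
- key_head (a point): Centre of the key's square head, 66 mm up its axis from key_square. Head 28 x 28 mm, 50 to 82 mm up; below it a round neck 16 mm across, 29 to 50 mm up; below that a round flange 28 mm across, 25 to 29 mm up, which rests on the top of the dial or of the rack when the key is fully home.
- rack: Fixed wooden rack block 56 x 220 x 35 mm, its long side along its own y; origin under its centre, on the bench.
- rack_hole0 (a point): Centre of the mouth of the rack's hole at y = -80 mm, at the top of the block, 35 mm above the bench. All three holes are round, 24 mm across, upright, right through the block. The three keys stand in the three holes in any order.
- rack_hole1 (a point): The same for the middle hole, at y = 0.
- rack_hole2 (a point): The same for the hole at y = +80 mm.
- key_round: Bystander: key with a round head, 34 mm across, standing in the rack, 78 mm long. Origin at its bottom end.
- key_bar: Bystander: key with a T-bar head 48 x 14 mm (along its y), standing in the rack, 73 mm long. Origin at its bottom end.
- mallet: Bystander: hammer lying on the bench, along its x. Leave alone.
- glue: Bystander: white glue bottle, 56 mm across, 150 mm tall. Origin under its centre.
- offcut: Bystander: plywood offcut 110 x 45 x 22 mm. Origin under its centre.
- driver: Bystander: screwdriver lying on the bench, along its x.
- clamp: Bystander: aluminium hold-down clamp 70 x 30 mm, 50 mm high. Origin under its centre.
- collar: Bystander: dark steel collar lying flat, 48 mm across, 14 mm high. Origin under its centre.
There are look-alikes about, which are no part of the job. Leave any green look-alike of the unit alone.

How it is judged:
By the outcome, as a careful person would: the job done as asked, in the order asked, and still so for the second after the job is handed in, with the robot touching nothing.
It also fails if it takes over 72 s, if anything falls off the work surface, if the arm or the gripper's body presses on something with over 40 N, if the wrist force passes 120 N, or if a joint passes its speed limit or range.

## Robot

A 6-joint arm with a two-finger parallel gripper is mounted at the origin on the work surface. World frame = base frame: x ahead of the robot, y to its left, z up, the work surface at z = 0. Lengths are in m, angles in rad, forces in N, time in s.
With the tool pointing down it reaches from about 0.325 to 0.9 m from the base axis. Payload 6.1 kg.
Tool frame: the origin (TCP) lies at the very end of the fingers, on their centre line; the grasp point (between the pads) lies 19 mm behind it; z points along the fingers, x is the direction in which the jaws open and shut, and the axes are right-handed (so a half turn about z gives the same grasp; the last joint's range is limited). The gripper opens to 87 mm and grips with 3 to 60 N. Pads are 19 mm wide; open, the fingers measure 117 mm over their backs; the gripper's body (75 mm by 190 mm) begins 51 mm behind the grasp point.
Start: joints at [-1.369, 0.22, 1.526, -0, 1.395, -0.126], TCP at [0.201, -0.592, 0.223] pointing down, gripper open.
Joint ranges: [-2.98, 2.98], [-0.91, 2.08], [0.09, 2.57], [-1.24, 4.39], [0.2, 2.65], [-2.68, 2.68]. Speed limits (rad/s): [2.57, 2.57, 3.01, 3.14, 3.14, 3.14].

## Interface

Orientations are given as a rotation vector (axis times angle).
In Python, from cell import r gives the robot as it stands.
- The arm moves only by the tool step_arm, never from a script. Its argument "plan" is a list of rows, each a list of 7 numbers: the closure in counts, from 0 (fully open) to 255 (shut), then the shift along the tool's x, y, z scaled (see below), then the turn, a rotation vector about the tool's x, y, z scaled (see below). A call has 1 to 5 rows; each row shifts and turns the commanded pose from where the row before left it, along the tool's axes as they then stand; what a row does not reach is not made up. The controller multiplies each number of a shift by 15 cm and each number of a turn by 180 degrees. A row lasts 1/8 s, in which the tool goes at most 62.5 mm and 10.7 degrees, less where a joint would pass 70% of its speed; a pose out of reach is approached as far as the arm can. A call with a number of a shift or a turn outside -1 to 1 is refused whole. A call with a gripper value outside its range is refused whole. The fingers move at their own pace and stop on an object; "newtons" is the grip in N (left out, the last holds). Time passes only in rows, so rows that do not move let the fingers close. It gives the time, the measured TCP pose, the force and the opening at its end, in the units of the state.
- r.get_state(): the state, without advancing time (a new reading comes with each control period).
- r.read_camera(name): name is "side" or "top" or "wrist"; returns a dict with "pixels" (480x640x3 uint8, red, green, blue), "fx", "fy", "cx", "cy" (pixels), "k1" (the pictures are not rectified: a ray, as slopes to the right and down, at radius r is drawn at 1 + k1 r^2 times it, then the intrinsics apply), "extrinsics" (4x4, takes a point from camera to world coordinates). Camera axes: x right, y down, z forward; pixel columns grow to the right and rows downward; lengths in m; the calibration is good to about 2 mm. A picture is of the moment at which its call begins. There is no depth.
- r.job_done(): hands the job in, once; it reports no verdict.
The state is a dict: "time_s": time; "qpos": joint angles; "dq": joint speeds; "tau": joint torques, N m; "tool_pos": TCP position; "tool_rot": TCP orientation; "contact_force": force on the tool from outside, world axes, zero at the start; "torque": the same for the moment, N m; "finger_gap": finger opening in m.
Only numpy, scipy, OpenCV 4.12 (cv2) and the standard library are available. Lean on these libraries where they do the work, as an engineer would, in place of code of your own. Each camera call takes 0.05 s, during which the arm holds its last target.

## Working session

There is one attempt and no reset: what is moved stays moved. The work goes in short steps, Python scripts to look and compute and a tool call to move; the robot and the scene stay as the last step left them, time stands still between calls to the robot, and variables do not carry over. Pictures are saved under pics/ and viewed, and the job is handed in when it is done.

Besides the shell and the picture viewer there is one more tool, called after "Emit:" by a JSON object that holds its "name" and its "arguments", one argument or row to a line. step_arm: Moves the arm, as the interface text tells. Shifts and turns lie within -1 to 1; 1 stands for 15 cm of shift or 180 degrees of turn. Its arguments: {"type":"object","properties":{"plan":{"type":"array"},"newtons":{"type":"number"}},"required":["plan"]}

```bash
ls; mkdir -p pics; python3 - <<'E'
from cell import r
import cv2,numpy as np
np.set_printoptions(precision=4,suppress=True)
for n in ["side","top","wrist"]:
    c=r.read_camera(n); cv2.imwrite(f"pics/{n}0.png",c["pixels"][:,:,::-1]); print(n,c["fx"],c["fy"],c["cx"],c["cy"],c["k1"]);print(c["extrinsics"])
print(r.get_state())
E
```

```text
pics
side 543.7797603305132 543.7797603305132 323.4264306973585 238.2274066763669 -0.015542447604722434
[[-0.9899 -0.1112  0.0881  0.303 ]
 [-0.1415  0.7291 -0.6696  0.8821]
 [ 0.0103 -0.6753 -0.7375  1.0598]
 [ 0.      0.      0.      1.    ]]
top 480.42794445696626 480.42794445696626 327.2128518170981 234.38088459665406 -0.008033110605889354
[[-0.0098 -0.9897  0.143   0.2501]
 [-0.9998  0.0075 -0.0165 -0.0059]
 [ 0.0152 -0.1432 -0.9896  1.3543]
 [ 0.      0.      0.      1.    ]]
wrist 337.6886870399965 337.6886870399965 315.90229277881855 240.81813040471476 -0.05414826989569326
[[ 0.3213 -0.9176 -0.2341  0.2645]
 [-0.947  -0.3117 -0.0783 -0.5706]
 [-0.0012  0.2468 -0.9691  0.3846]
 [ 0.      0.      0.      1.    ]]
{'time_s': 0.15, 'qpos': array([-1.3691,  0.2211,  1.5273,  0.    ,  1.3947, -0.1261]), 'dq': array([ 0.0019, -0.0016, -0.0034,  0.0005,  0.0004,  0.0011]), 'tau': array([ -0.    , -49.5193, -38.7883,   0.0698,   0.0532,  -0.0001]), 'tool_pos': array([ 0.2011, -0.5913,  0.2217]), 'tool_rot': array([-2.5533,  1.8286,  0.0017]), 'contact_force': array([-0.6777,  0.0202, -0.236 ]), 'torque': array([ 0.0482, -0.0637, -0.0047]), 'finger_gap': 0.08703486069206368}
```

View pics/side0.png

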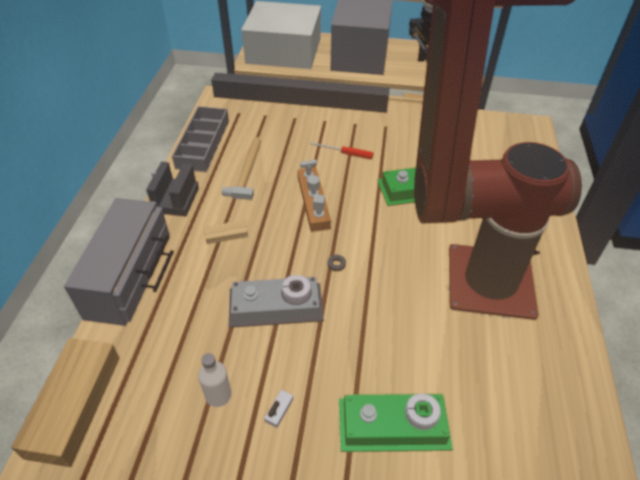

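View pics/top0.png

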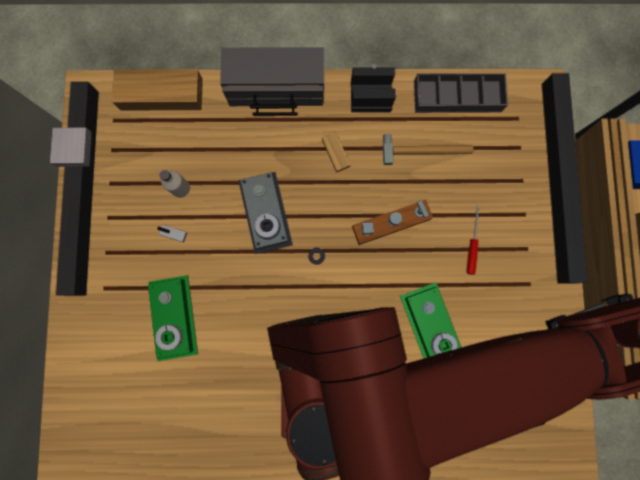

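View pics/wrist0.png

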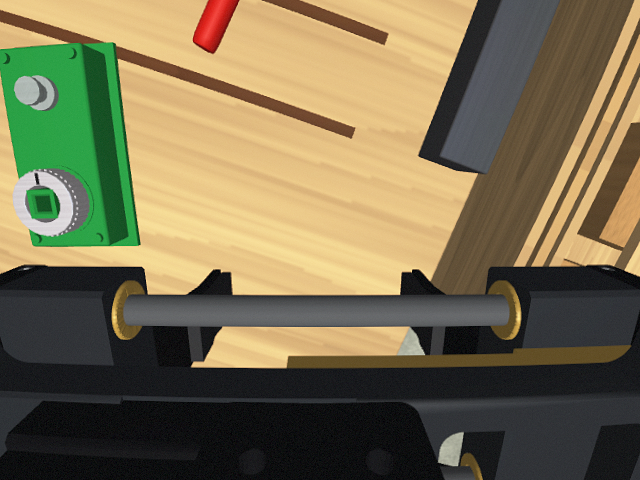

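Grey unit: top (265,212), dial (267,226), pin (259,189). Rack: top (392,222), with heads at about (368,228), (396,218) and (422,209). The green look-alikes at top (172,318) and (430,322) are to be left alone. Next I'll enlarge these areas.

```bash
cat > h.py <<'E'
import cv2,numpy as np
from scipy.spatial.transform import Rotation as R
np.set_printoptions(precision=4,suppress=True)
def K(c): return np.array([[c["fx"],0,c["cx"]],[0,c["fy"],c["cy"]],[0,0,1]])
def ray(c,uv):
    p=cv2.undistortPoints(np.array(uv,float).reshape(-1,1,2),K(c),np.array([c["k1"],0,0,0,0.]))[:,0]
    E=c["extrinsics"]; d=np.c_[p,np.ones(len(p))]@E[:3,:3].T
    return E[:3,3],d
def atz(c,uv,z):
    o,d=ray(c,uv); return o+d*((z-o[2])/d[:,2])[:,None]
def proj(c,P):
    E=np.linalg.inv(c["extrinsics"]); P=np.atleast_2d(P).astype(float)
    return cv2.projectPoints(P,cv2.Rodrigues(E[:3,:3])[0],E[:3,3],K(c),np.array([c["k1"],0,0,0,0.]))[0][:,0]
def tri(c1,u1,c2,u2):
    o1,d1=ray(c1,u1);o2,d2=ray(c2,u2);d1=d1[0]/np.linalg.norm(d1[0]);d2=d2[0]/np.linalg.norm(d2[0])
    s=np.linalg.lstsq(np.c_[d1,-d2],o2-o1,rcond=None)[0];a=o1+s[0]*d1;b=o2+s[1]*d2
    return (a+b)/2,np.linalg.norm(a-b)
def crop(im,x0,y0,w,h,s,fn):
    o=cv2.resize(im[y0:y0+h,x0:x0+w,::-1],None,fx=s,fy=s,interpolation=cv2.INTER_CUBIC)
    for k in range(0,w,20): cv2.putText(o,str(x0+k),(k*s,10),0,.35,(0,255,255),1); cv2.line(o,(k*s,12),(k*s,18),(0,255,255),1)
    for k in range(0,h,20): cv2.putText(o,str(y0+k),(0,k*s+4),0,.35,(0,255,255),1)
    cv2.imwrite(fn,o)
E
python3 - <<'E'
from h import *
import numpy as np
t=cv2.imread("pics/top0.png")[:,:,::-1];s=cv2.imread("pics/side0.png")[:,:,::-1]
crop(t,230,160,220,100,3,"pics/t1.png")
crop(s,220,140,130,190,3,"pics/s1.png")
E
```

```text
(no output)
```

View pics/t1.png

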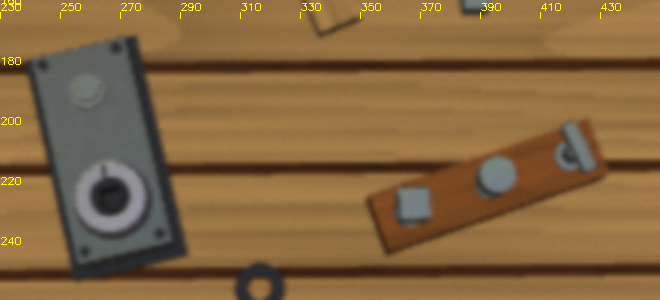

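View pics/s1.png

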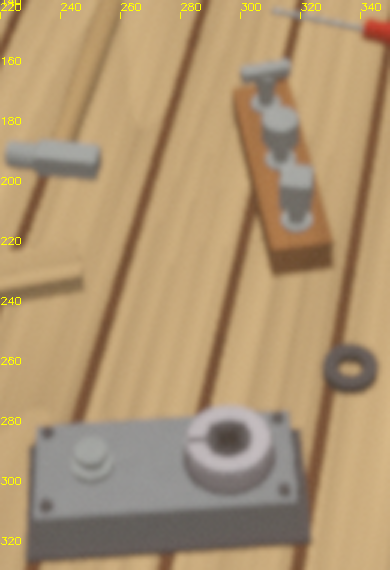

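The square head is at top (367.5,228), at the end of the rack nearest the unit. The round head is at (395,218) and the T-bar at (422,209). On the dial (267,225), the black line points up and slightly left.

```bash
python3 - <<'E'
from cell import r
from h import *
t=r.read_camera("top"); s=r.read_camera("side")
print("key", atz(t,[[367.8,227.8]],.092), tri(t,[367.8,227.8],s,[319,198]))
print("round",atz(t,[[395.5,218.5]],.088))
print("dial", atz(t,[[267.0,225.5]],.071), atz(s,[[296,287]],.071),tri(t,[267,225.5],s,[296,287]))
print("housing cor", atz(t,[[239.5,181],[275,172.5],[255,252],[291,244]],.045))
print("rack cor", atz(t,[[352,226.5],[426,200.5],[359.5,244.5],[432.5,218]],.035))
print("pin", tri(t,[258.6,189.5],s,[250,290]))
print(r.get_state()['time_s'])
E
```

```text
key [[ 0.4495 -0.1352  0.092 ]] (array([ 0.4498, -0.1353,  0.0913]), np.float64(0.000523679477356315))
round [[ 0.4748 -0.2106  0.088 ]]
dial [[0.4611 0.1352 0.071 ]] [[0.4616 0.1428 0.071 ]] (array([0.4628, 0.1362, 0.062 ]), np.float64(0.0005072026199555028))
housing cor [[0.5918 0.2157 0.045 ]
 [0.6157 0.1169 0.045 ]
 [0.3922 0.1702 0.045 ]
 [0.4135 0.0719 0.045 ]]
rack cor [[ 0.4624 -0.0971  0.035 ]
 [ 0.535  -0.3068  0.035 ]
 [ 0.4118 -0.117   0.035 ]
 [ 0.4849 -0.3231  0.035 ]]
pin (array([0.5644, 0.1602, 0.0616]), np.float64(0.0023782397102403577))
0.25
```

```bash
cat >> h.py <<'E'
def Tt(st):
    T=np.eye(4);T[:3,:3]=R.from_rotvec(st['tool_rot']).as_matrix();T[:3,3]=st['tool_pos'];return T
def down(phi):
    a=np.radians(phi);c,s=np.cos(a),np.sin(a);return np.array([[c,s,0],[s,-c,0],[0,0,-1.]])
def phi(st): 
    x=Tt(st)[:3,0];return np.degrees(np.arctan2(x[1],x[0]))
def delta(st,p,ph):
    """total shift (scaled, in current tool axes) and total turn (scaled)"""
    T=Tt(st);d=T[:3,:3].T@(np.array(p)-T[:3,3])/.15
    w=R.from_matrix(T[:3,:3].T@down(ph)).as_rotvec()/np.pi
    return d,w
E
python3 - <<'E'
from cell import r
from h import *
s=r.get_state();c=r.read_camera("wrist")
X=np.linalg.inv(Tt(s))@c["extrinsics"]; print(X, phi(s)); np.save("X.npy",X)
d,w=delta(s,[.41,-.15,.25],-71.2); print(d,w)
E
```

```text
[[ 1.     -0.0007  0.0004  0.0007]
 [ 0.0006  0.969   0.2471 -0.0667]
 [-0.0006 -0.2471  0.969  -0.1631]
 [ 0.      0.      0.      1.    ]] -71.22305793550576
[-2.3382 -2.2656 -0.1841] [-0.      0.0003 -0.0001]
```

Emit:
{"name": "step_arm", "arguments": {
  "plan": [
    [0,-0.25,-0.25,-0.02,0,0,0],
    [0,-0.25,-0.25,-0.02,0,0,0],
    [0,-0.25,-0.25,-0.02,0,0,0],
    [0,-0.25,-0.25,-0.02,0,0,0],
    [0,-0.25,-0.25,-0.02,0,0,0]
  ]
}}

```text
time_s: 0.92
tool_pos: [0.3189, -0.3523, 0.2377]
tool_rot: [-2.554, 1.83, -0.001]
contact_force: [1.0, -0.0, -0.3]
finger_gap: 0.0867
```

Emit:
{"name": "step_arm", "arguments": {
  "plan": [
    [0,0,0,0,0,0,-0.056],
    [0,0,0,0,0,0,-0.056],
    [0,0,0,0,0,0,-0.056],
    [0,0,0,0,0,0,-0.056],
    [0,0,0,0,0,0,-0.056]
  ]
}}

```text
time_s: 1.55
tool_pos: [0.3184, -0.3538, 0.2376]
tool_rot: [3.091, -0.558, 0.0]
contact_force: [-0.3, -0.4, -0.4]
finger_gap: 0.0871
```

```bash
python3 - <<'E'
from cell import r
from h import *
s=r.get_state();print(s['time_s'],s['tool_pos'],phi(s),delta(s,[.45,-.135,.25],0))
E
```

```text
1.55 [ 0.3184 -0.3538  0.2376] -20.481123723979067 (array([ 0.3118, -1.6733, -0.0827]), array([ 0.    , -0.    , -0.1138]))
```

Emit:
{"name": "step_arm", "arguments": {
  "plan": [
    [0,0.062,-0.335,-0.016,0,0,0],
    [0,0.062,-0.335,-0.016,0,0,0],
    [0,0.062,-0.335,-0.016,0,0,0],
    [0,0.062,-0.335,-0.016,0,0,0],
    [0,0.062,-0.335,-0.016,0,0,0]
  ]
}}

```text
time_s: 2.17
tool_pos: [0.4518, -0.134, 0.2499]
tool_rot: [3.09, -0.568, 0.001]
contact_force: [1.0, -0.7, 0.7]
finger_gap: 0.0869
```

Emit:
{"name": "step_arm", "arguments": {
  "plan": [
    [0,0,0,0,0,0,-0.057],
    [0,0,0,0,0,0,-0.057],
    [0,0,0,0,0,0,0]
  ]
}}

```text
time_s: 2.55
tool_pos: [0.4512, -0.1353, 0.2496]
tool_rot: [3.142, -0.01, 0.0]
contact_force: [-0.9, 0.6, -0.2]
finger_gap: 0.0872
```

```bash
python3 - <<'E'
from cell import r
from h import *
s=r.get_state();print(s['time_s'],s['tool_pos'],phi(s))
c=r.read_camera("wrist");cv2.imwrite("pics/w1.png",c["pixels"][:,:,::-1])
E
```

```text
2.55 [ 0.4512 -0.1353  0.2496] -0.3628906612583366
```

View pics/w1.png

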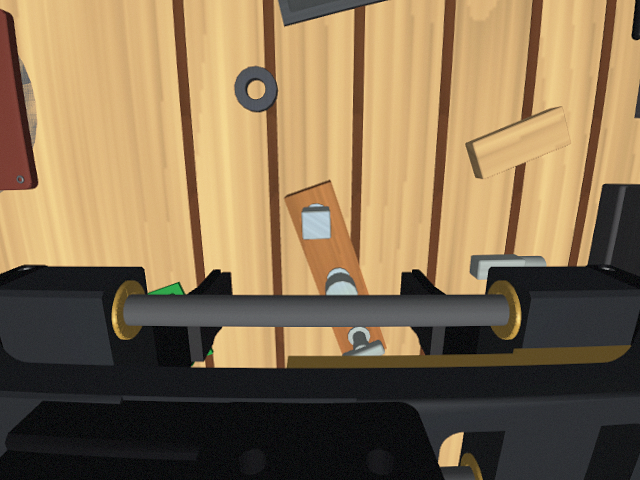

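```bash
python3 - <<'E'
from h import *
t=cv2.imread("pics/w1.png")[:,:,::-1]
crop(t,270,170,120,90,6,"pics/w1c.png")
E
```

```text
(no output)
```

View pics/w1c.png

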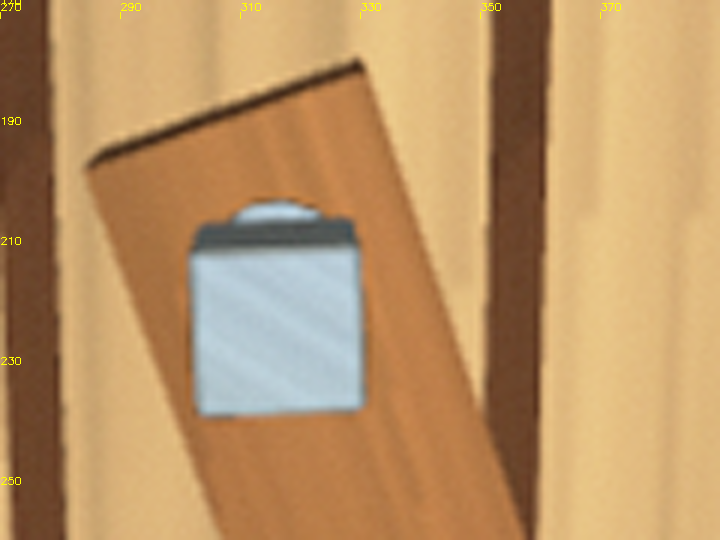

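```bash
python3 - <<'E'
from cell import r
from h import *
c=r.read_camera("wrist")
k=atz(c,[[301.7,212],[329.7,210.8],[330.7,237.8],[303,239.2]],.092)
print(k,k.mean(0))
for i in range(4):
    d=k[(i+1)%4]-k[i];print(np.linalg.norm(d),np.degrees(np.arctan2(d[1],d[0])))
q=atz(c,[[284.3,197.5],[330.3,180.8],[307,260],[358,259]],.035);print(q)
d=q[1]-q[0];print(np.linalg.norm(d),np.degrees(np.arctan2(d[1],d[0])))
for a,b in ((0,2),(1,3)):
    e=q[b]-q[a];print(np.degrees(np.arctan2(e[1],e[0])))
for ang in (-71.,):
    u=np.array([np.cos(np.radians(ang)),np.sin(np.radians(ang)),0])
    print("hole", (q[0]+q[1])/2+.03*u)
E
```

```text
[[ 0.4374 -0.1223  0.092 ]
 [ 0.4642 -0.1214  0.092 ]
 [ 0.4652 -0.1481  0.092 ]
 [ 0.4381 -0.1493  0.092 ]] [ 0.4512 -0.1353  0.092 ]
0.02688248202371345 1.929361308837685
0.026690725287050576 -87.8758038619612
0.027138890860508573 -177.5717190071648
0.02692739096989534 91.57908681940613
[[ 0.4157 -0.1152  0.035 ]
 [ 0.4672 -0.0972  0.035 ]
 [ 0.44   -0.1887  0.035 ]
 [ 0.4997 -0.1881  0.035 ]]
0.054515990342369036 19.2672493860688
-71.74206966255626
-70.28950887261998
hole [ 0.4512 -0.1346  0.035 ]
```

Emit:
{"name": "step_arm", "arguments": {
  "plan": [
    [0,0,0,0,0,0,-0.013],
    [0,0,0,0.26,0,0,0],
    [0,0,0,0.26,0,0,0],
    [0,0,0,0.26,0,0,0],
    [0,0,0,0.2,0,0,0]
  ]
}}

```text
time_s: 3.28
tool_pos: [0.4504, -0.1355, 0.1009]
tool_rot: [-3.141, -0.05, 0.002]
contact_force: [0.1, -0.8, 0.3]
finger_gap: 0.0875
```

```bash
python3 - <<'E'
from cell import r
from h import *
s=r.get_state();print(s['time_s'],s['tool_pos'],phi(s),s['contact_force'])
c=r.read_camera("wrist");cv2.imwrite("pics/w2.png",c["pixels"][:,:,::-1])
s=r.get_state();print(s['time_s'],s['tool_pos'],phi(s),delta(s,[.4512,-.1353,.057],2))
E
```

```text
3.275 [ 0.4504 -0.1355  0.1009] 1.8162802158295257 [ 0.0557 -0.7972  0.3362]
3.325 [ 0.448  -0.1344  0.0972] 1.821365366228181 (array([0.023 , 0.0075, 0.2676]), array([-0.001,  0.002, -0.001]))
```

View pics/w2.png

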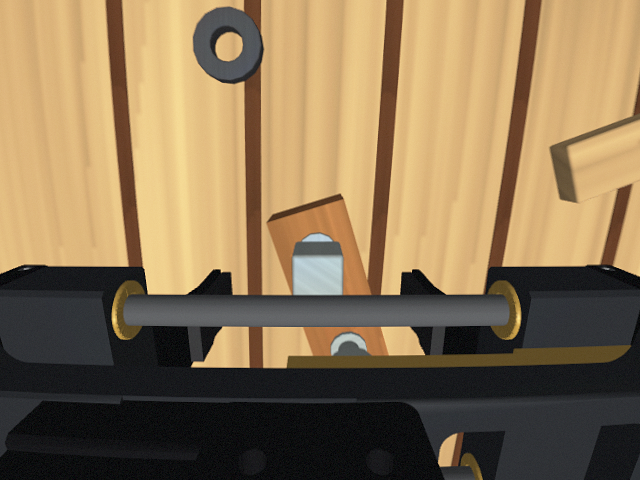

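Emit:
{"name": "step_arm", "arguments": {
  "plan": [
    [0,0,0,0.15,0,0,0],
    [0,0,0,0.14,0,0,0],
    [0,0,0,0,0,0,0],
    [255,0,0,0,0,0,0],
    [255,0,0,0,0,0,0]
  ],
  "newtons": 35
}}

```text
time_s: 3.95
tool_pos: [0.4521, -0.136, 0.0604]
tool_rot: [3.14, 0.055, 0.003]
contact_force: [0.7, -0.4, 0.7]
finger_gap: 0.0746
```

Emit:
{"name": "step_arm", "arguments": {
  "plan": [
    [255,0,0,0,0,0,0],
    [255,0,0,0,0,0,0]
  ]
}}

```text
time_s: 4.2
tool_pos: [0.4514, -0.1356, 0.0595]
tool_rot: [3.141, 0.056, 0.001]
contact_force: [-0.5, 1.0, 0.5]
finger_gap: 0.055
```

Emit:
{"name": "step_arm", "arguments": {
  "plan": [
    [255,0,0,0,0,0,0],
    [255,0,0,0,0,0,0],
    [255,0,0,0,0,0,0],
    [255,0,0,0,0,0,0]
  ]
}}

```text
time_s: 4.7
tool_pos: [0.4511, -0.1355, 0.059]
tool_rot: [-3.141, -0.056, 0.0]
contact_force: [0.1, 0.7, 0.2]
finger_gap: 0.0274
```

```bash
python3 - <<'E'
from cell import r
from h import *
s=r.get_state();print(s)
c=r.read_camera("wrist");cv2.imwrite("pics/w3.png",c["pixels"][:,:,::-1])
E
```

```text
{'time_s': 4.7, 'qpos': array([-0.4594,  0.0422,  2.0555,  0.    ,  1.044 , -0.4951]), 'dq': array([ 0.0014, -0.0009, -0.0001, -0.0011,  0.0004, -0.0004]), 'tau': array([ -0.0838, -34.7615, -32.6195,  -0.0145,   0.1187,   0.0002]), 'tool_pos': array([ 0.4511, -0.1355,  0.059 ]), 'tool_rot': array([-3.141 , -0.0561,  0.    ]), 'contact_force': array([0.1237, 0.7159, 0.1942]), 'torque': array([ 0.0307, -0.1491, -0.0049]), 'finger_gap': 0.02735388688717221}
```

View pics/w3.png

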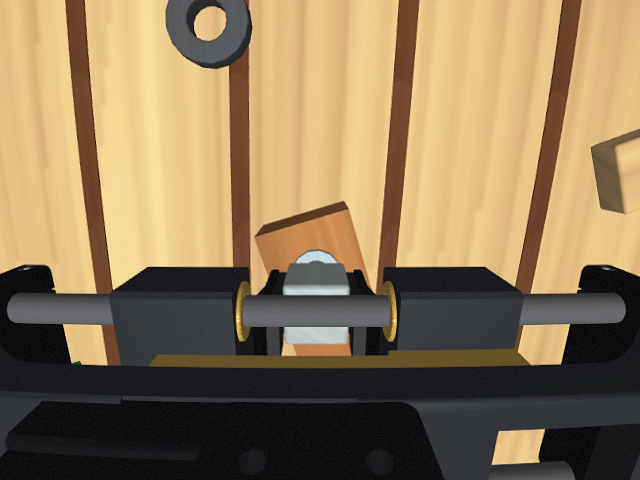

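Emit:
{"name": "step_arm", "arguments": {
  "plan": [
    [255,0,0,-0.1,0,0,0],
    [255,0,0,-0.2,0,0,0],
    [255,0,0,-0.3,0,0,0],
    [255,0,0,-0.3,0,0,0],
    [255,0,-0.15,0,0,0,0]
  ]
}}

```text
time_s: 5.38
tool_pos: [0.453, -0.1148, 0.1996]
tool_rot: [3.137, 0.053, 0.013]
contact_force: [0.6, 0.3, -2.5]
finger_gap: 0.0277
```

Emit:
{"name": "step_arm", "arguments": {
  "plan": [
    [255,0,-0.25,0,0,0,0],
    [255,0,-0.3,0,0,0,0],
    [255,0,-0.3,0,0,0,0],
    [255,0,-0.2,0,0,0,0],
    [255,0,0,0,0,0,0]
  ]
}}

```text
time_s: 6.0
tool_pos: [0.4443, 0.0461, 0.1946]
tool_rot: [-3.141, -0.061, -0.0]
contact_force: [0.4, -0.2, -2.2]
finger_gap: 0.0274
```

```bash
python3 - <<'E'
from cell import r
from h import *
s=r.get_state();print(s['time_s'],s['tool_pos'],phi(s),s['contact_force'],s['finger_gap'])
c=r.read_camera("wrist");cv2.imwrite("pics/w4.png",c["pixels"][:,:,::-1]);print(proj(c,[.461,.1365,.071]))
E
```

```text
6.0 [0.4443 0.0461 0.1946] 2.2333881024012716 [ 0.3889 -0.2191 -2.2257] 0.027361460224434593
[[341.1422 125.5512]]
```

View pics/w4.png

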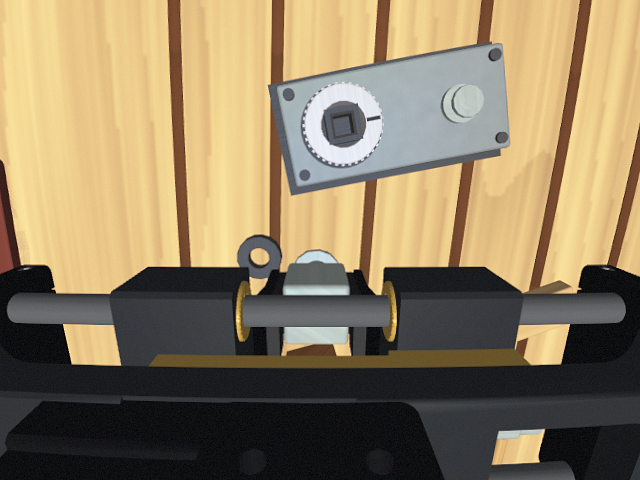

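```bash
python3 - <<'E'
from h import *
t=cv2.imread("pics/w4.png")[:,:,::-1]
crop(t,290,70,110,110,7,"pics/w4c.png")
crop(t,420,60,90,90,6,"pics/w4p.png")
E
```

```text
(no output)
```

View pics/w4c.png

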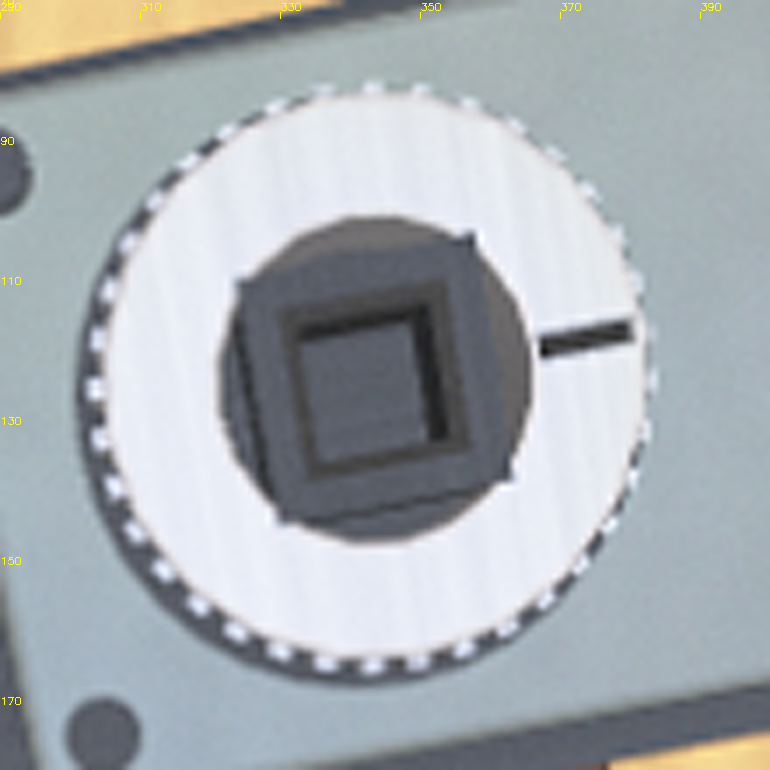

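View pics/w4p.png

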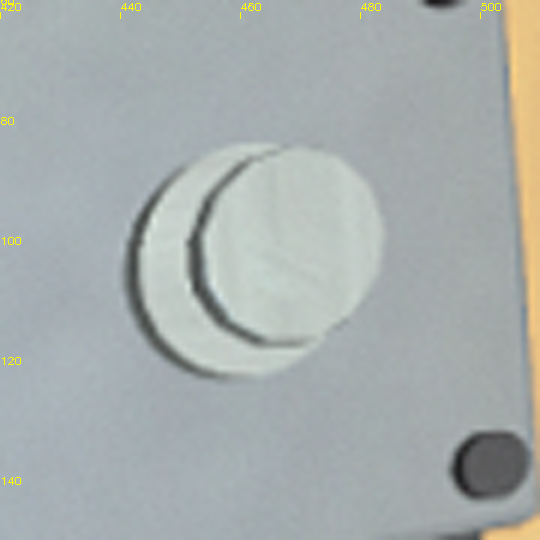

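```bash
python3 - <<'E'
from cell import r
from h import *
c=r.read_camera("wrist")
f=lambda p:[[290+x/7,70+y/7] for x,y in p]
def sq(p,z):
    k=atz(c,f(p),z);print(z,k.mean(0));
    for i in range(4):
        d=k[(i+1)%4]-k[i];print("  ",np.linalg.norm(d),np.degrees(np.arctan2(d[1],d[0])))
sq([(240,285),(475,240),(510,475),(283,520)],.071)
sq([(278,318),(447,280),(468,443),(312,480)],.071)
sq([(297,340),(413,320),(430,438),(315,462)],.045)
ring=atz(c,f([(375,90),(645,375),(375,660),(105,375)]),.071);print(ring,ring.mean(0))
rin=atz(c,f([(375,217),(532,380),(375,542),(220,380)]),.071);print(rin,rin.mean(0))
l=atz(c,f([(540,348),(632,328)]),.071);d=l[1]-l[0];print("line",l,np.degrees(np.arctan2(d[1],d[0])))
a=l.mean(0)-ring.mean(0);print(np.degrees(np.arctan2(a[1],a[0])))
for z in (.062,.066,.07): print("pin",z,atz(c,[[420+293/6,60+246/6]],z))
print(np.diff(atz(c,[[420+200/6,60+246/6],[420+385/6,60+240/6]],.07),axis=0))
print("housing corners",atz(c,[[290-0,0+0]],.045))
s=r.get_state();print(s['tool_pos'])
E
```

```text
0.071 [0.4635 0.1362 0.071 ]
   0.027339490084016184 12.683012535171093
   0.026471331377698123 -77.4818622177094
   0.026974127251415774 -166.8020063736989
   0.026715242166414414 103.30558052690525
0.071 [0.4634 0.1363 0.071 ]
   0.019832833826691917 14.468717802299501
   0.018295890520285824 -78.82904699578124
   0.018607737174995073 -164.75181773361626
   0.01851955029568859 105.00811728861706
0.045 [0.4638 0.1373 0.045 ]
   0.014758715665296138 11.692082791321484
   0.01451137504477882 -78.12717464201411
   0.014868232504978748 -166.2897862503129
   0.015034997600259942 101.48432462525493
[[0.4615 0.1679 0.071 ]
 [0.4945 0.1382 0.071 ]
 [0.465  0.1045 0.071 ]
 [0.432  0.1357 0.071 ]] [0.4632 0.1366 0.071 ]
[[0.4623 0.1542 0.071 ]
 [0.4814 0.1371 0.071 ]
 [0.4642 0.1181 0.071 ]
 [0.4453 0.1356 0.071 ]] [0.4633 0.1363 0.071 ]
line [[0.4821 0.1407 0.071 ]
 [0.4926 0.1433 0.071 ]] 14.318686253096272
12.714622432941194
pin 0.062 [[0.5674 0.1607 0.062 ]]
pin 0.066 [[0.5657 0.1601 0.066 ]]
pin 0.07 [[0.564  0.1594 0.07  ]]
[[0.0254 0.0023 0.    ]]
housing corners [[0.4156 0.2365 0.045 ]]
[0.4446 0.0443 0.1945]
```

```bash
python3 - <<'E'
from h import *
t=cv2.imread("pics/w4.png")[:,:,::-1]
crop(t,270,240,100,120,6,"pics/w4k.png")
E
```

```text
(no output)
```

View pics/w4k.png

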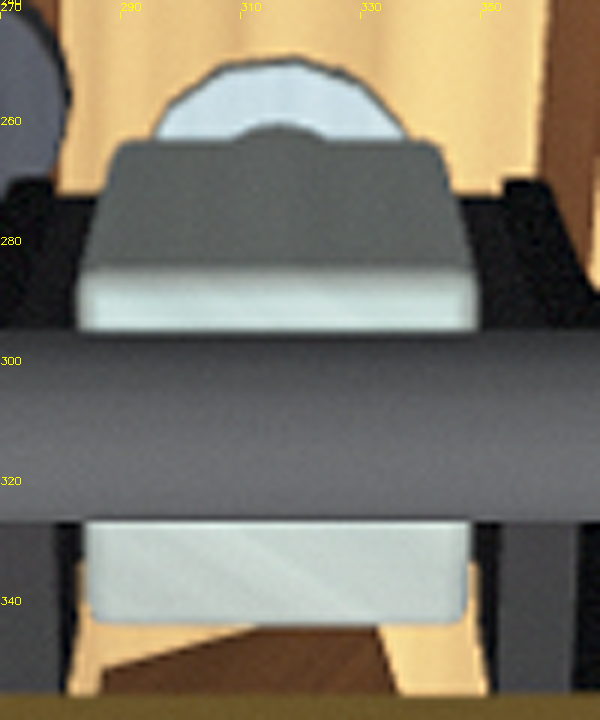

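```bash
python3 - <<'E'
from cell import r
from h import *
c=r.read_camera("wrist");c=dict(c);c["extrinsics"]=np.load("X.npy")
print(atz(c,[[283,288],[349.5,288],[316,285.5],[316,343.7],[284.5,330],[348.5,330]],-.033))
print("bottom front",atz(c,[[316,263.5]],-.001))
print("flange front",atz(c,[[316.5,250]],.020))
print("tool TCP px",proj(c,[0,0,0]))
s=r.get_state();print(s['qpos'],phi(s),s['tool_pos'],Tt(s)[:3,2])
E
```

```text
[[-0.0129 -0.0134 -0.033 ]
 [ 0.0146 -0.0134 -0.033 ]
 [ 0.0007 -0.0145 -0.033 ]
 [ 0.0007  0.0125 -0.033 ]
 [-0.0128  0.0059 -0.033 ]
 [ 0.0146  0.0059 -0.033 ]]
bottom front [[ 0.0008 -0.0136 -0.001 ]]
flange front [[ 0.0011 -0.0147  0.02  ]]
tool TCP px [[314.5237 287.8306]]
[-0.0781 -0.1978  2.002  -0.0005  1.3372 -0.1136] 2.043938794936603 [0.4447 0.0439 0.1944] [ 0.0002 -0.0005 -1.    ]
```

Emit:
{"name": "step_arm", "arguments": {
  "plan": [
    [255,0,0,0,0,0,-0.031],
    [255,0,0,0,0,0,-0.03],
    [255,0.253,0,0,0,0,0],
    [255,0,0,0,0,0,0],
    [255,0,0,0,0,0,0]
  ]
}}

```text
time_s: 6.78
tool_pos: [0.4812, 0.0521, 0.1937]
tool_rot: [3.121, 0.354, -0.002]
contact_force: [0.1, -0.6, -2.6]
finger_gap: 0.0278
```

```bash
cat >> h.py <<'E'
import pickle
def snap(r,name,fn):
    c=r.read_camera(name);cv2.imwrite(f"pics/{fn}.png",c["pixels"][:,:,::-1]);pickle.dump(c,open(f"pics/{fn}.pkl","wb"));return c
def load(fn): return pickle.load(open(f"pics/{fn}.pkl","rb"))
E
python3 - <<'E'
from cell import r
from h import *
c=snap(r,"wrist","w5")
s=r.get_state();print(s['time_s'],s['tool_pos'],phi(s));print((c["extrinsics"]@np.linalg.inv(np.load("X.npy")))[:3,3])
print(proj(c,[.4633,.1364,.071]))
crop(c["pixels"],265,70,110,110,7,"pics/w5c.png")
E
```

```text
6.825 [0.4811 0.0522 0.1938] 12.96327270309309
[0.4801 0.0516 0.1938]
[[318.434  129.9368]]
```

View pics/w5c.png

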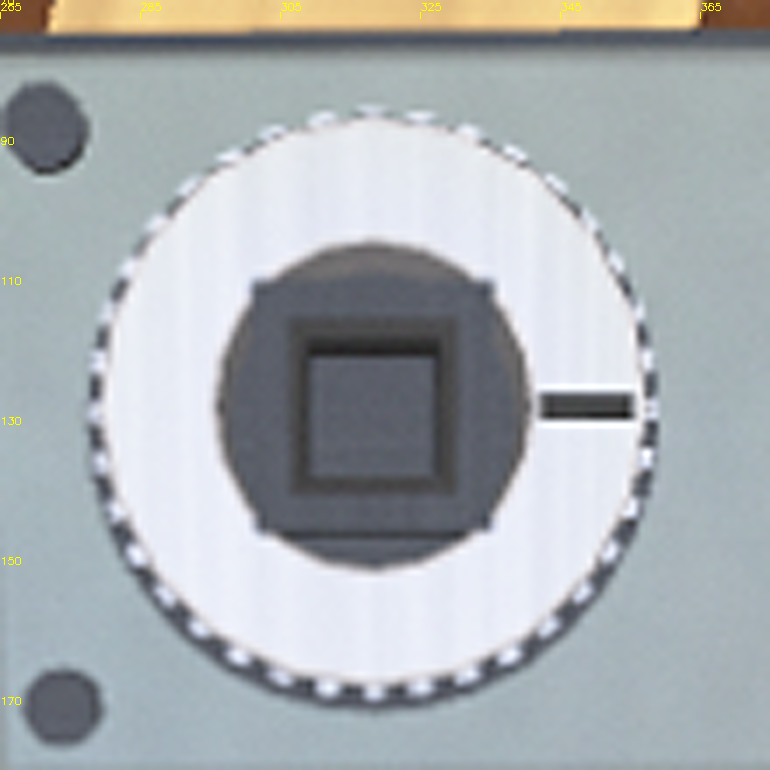

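```bash
python3 - <<'E'
from h import *
c=dict(load("w5"));c["extrinsics"]=np.load("X.npy")
p=atz(c,[[318.5,128],[318.5,127.2]],.1938-.071);print(p,(p[0]-[.0008,-.0005,0])/.15)
print(atz(load("w5"),[[318.5,128]],.071))
E
```

```text
[[ 0.0029 -0.088   0.1228]
 [ 0.0029 -0.0887  0.1228]] [ 0.0143 -0.5836  0.8187]
[[0.463  0.1379 0.071 ]]
```

Emit:
{"name": "step_arm", "arguments": {
  "plan": [
    [255,0.014,-0.2,0,0,0,0],
    [255,0,-0.284,0,0,0,0],
    [255,0,-0.1,0.2,0,0,0],
    [255,0,0,0.19,0,0,0],
    [255,0,0,0,0,0,0]
  ]
}}

```text
time_s: 7.45
tool_pos: [0.4613, 0.1383, 0.1334]
tool_rot: [3.121, 0.356, -0.008]
contact_force: [-0.0, -0.0, -2.7]
finger_gap: 0.028
```

```bash
python3 - <<'E'
from cell import r
from h import *
c=snap(r,"wrist","w6");d=snap(r,"side","s6")
s=r.get_state();print(s['time_s'],s['tool_pos'],phi(s))
crop(c["pixels"],230,140,180,140,4,"pics/w6c.png")
crop(d["pixels"],230,190,130,130,5,"pics/s6c.png")
E
```

```text
7.55 [0.4641 0.1384 0.1364] 12.990911505060627
```

View pics/w6c.png

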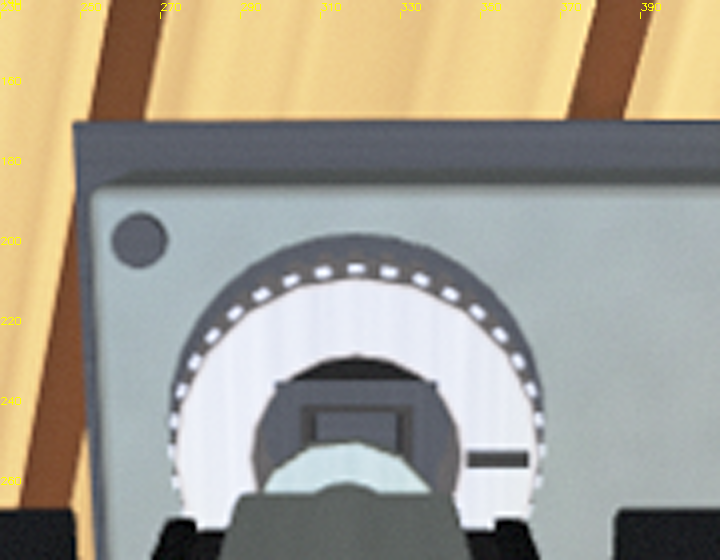

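View pics/s6c.png

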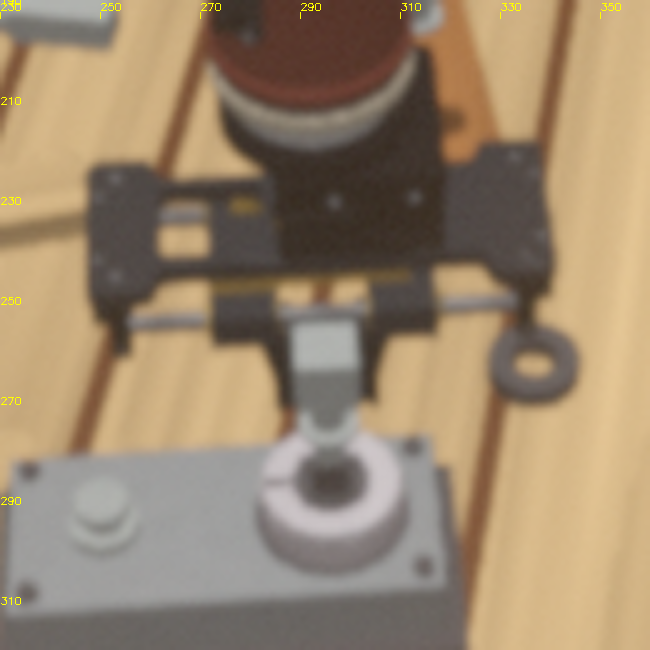

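Emit:
{"name": "step_arm", "arguments": {
  "plan": [
    [255,0,0,0,0,0,0],
    [255,0,0,0,0,0,0]
  ]
}}

```text
time_s: 7.8
tool_pos: [0.4649, 0.1386, 0.1368]
tool_rot: [-3.121, -0.355, -0.003]
contact_force: [-0.4, -0.2, -1.8]
finger_gap: 0.0276
```

```bash
python3 - <<'E'
from cell import r
from h import *
s=r.get_state();print(s['time_s'],s['tool_pos'],phi(s))
c=snap(r,"wrist","w7")
s=r.get_state();print(s['time_s'],s['tool_pos'],phi(s))
crop(c["pixels"],230,140,180,140,4,"pics/w7c.png")
E
```

```text
7.8 [0.4649 0.1386 0.1368] 12.993831191757986
7.85 [0.4647 0.1386 0.1366] 12.997189850964324
```

View pics/w7c.png

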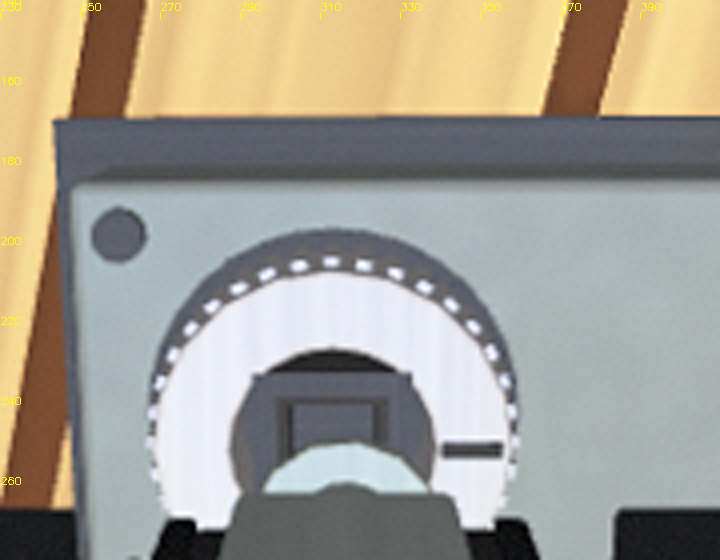

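```bash
python3 - <<'E'
from cell import r
from h import *
c=dict(load("w7"));E=c["extrinsics"].copy();c["extrinsics"]=np.load("X.npy")
T=E@np.linalg.inv(np.load("X.npy"));print("tcp from cam",T[:3,3])
f=lambda p:[[230+x/4,140+y/4] for x,y in p]
z=T[2,3]-.071
print(atz(c,f([(333,350),(333,375),(332.5,398),(277,430),(388,430),(232,440),(435,440),(333,273),(472,450)]),z))
print("flange",atz(c,f([(347,443),(258,490),(437,490)]),.020))
d=dict(load("w5"));d["extrinsics"]=c["extrinsics"]
g=lambda p:[[265+x/7,70+y/7] for x,y in p]
q=atz(d,g([(375,242),(375,570),(373,282),(373,320),(373,493),(375,113),(375,687),(586,406)]),.1228);print(q)
E
```

```text
tcp from cam [0.4637 0.1381 0.1369]
[[-0.0011 -0.0178  0.0659]
 [-0.0011 -0.0134  0.0659]
 [-0.0012 -0.0092  0.0659]
 [-0.011  -0.0035  0.0659]
 [ 0.0086 -0.0034  0.0659]
 [-0.0189 -0.0016  0.0659]
 [ 0.0169 -0.0016  0.0659]
 [-0.001  -0.0313  0.0659]
 [ 0.0234  0.0002  0.0659]]
flange [[ 0.0012 -0.0142  0.02  ]
 [-0.0114 -0.0073  0.02  ]
 [ 0.014  -0.0073  0.02  ]]
[[ 0.003  -0.1061  0.1228]
 [ 0.003  -0.0696  0.1228]
 [ 0.0028 -0.1017  0.1228]
 [ 0.0028 -0.0976  0.1228]
 [ 0.0028 -0.0783  0.1228]
 [ 0.003  -0.12    0.1228]
 [ 0.003  -0.056   0.1228]
 [ 0.0274 -0.0881  0.1228]]
```

Emit:
{"name": "step_arm", "arguments": {
  "plan": [
    [255,-0.014,0.004,0,0,0,0],
    [255,0,0,0,0,0,0],
    [255,0,0,0,0,0,0]
  ]
}}

```text
time_s: 8.22
tool_pos: [0.4621, 0.1377, 0.1356]
tool_rot: [-3.121, -0.356, -0.0]
contact_force: [0.4, -0.2, -3.1]
finger_gap: 0.0277
```

```bash
python3 - <<'E'
from cell import r
from h import *
c=snap(r,"wrist","w8")
s=r.get_state();print(s['time_s'],s['tool_pos'],phi(s))
crop(c["pixels"],230,140,180,140,4,"pics/w8c.png")
E
```

```text
8.275 [0.462  0.1377 0.1355] 13.019950699565925
```

View pics/w8c.png

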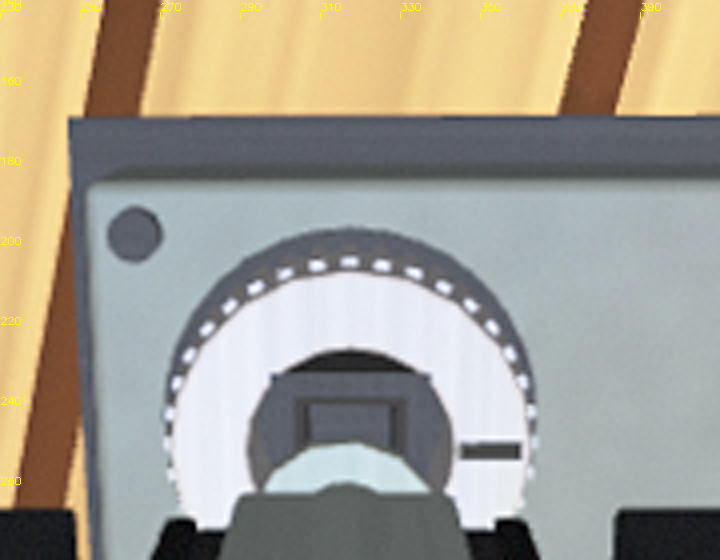

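Emit:
{"name": "step_arm", "arguments": {
  "plan": [
    [255,0,0,0,0,0,0],
    [255,0,0,0,0,0,0]
  ]
}}

```text
time_s: 8.52
tool_pos: [0.4621, 0.1377, 0.1355]
tool_rot: [-3.121, -0.356, 0.0]
contact_force: [-0.5, -1.1, -2.6]
finger_gap: 0.0277
```

```bash
python3 - <<'E'
from cell import r
from h import *
s=r.get_state();print(s['time_s'],s['tool_pos'],phi(s))
c=snap(r,"wrist","w9")
s=r.get_state();print(s['time_s'],s['tool_pos'],phi(s))
crop(c["pixels"],230,140,180,140,4,"pics/w9c.png")
a=cv2.imread("pics/w8.png",0).astype(np.float32)[140:260,50:600];b=cv2.cvtColor(c["pixels"],cv2.COLOR_RGB2GRAY).astype(np.float32)[140:260,50:600]
print(cv2.phaseCorrelate(a,b))
E
```

```text
8.525 [0.4621 0.1377 0.1355] 13.026202514490024
8.575 [0.4621 0.1377 0.1355] 13.021181980588576
((-0.02650109033999115, 0.06962076211326007), 0.9940051003393752)
```

Emit:
{"name": "step_arm", "arguments": {
  "plan": [
    [255,0.006,0.004,0,0,0,0],
    [255,0,0,0,0,0,0],
    [255,0,0,0,0,0,0]
  ]
}}

```text
time_s: 8.95
tool_pos: [0.4631, 0.1373, 0.1355]
tool_rot: [-3.121, -0.356, 0.0]
contact_force: [0.3, -0.5, -2.7]
finger_gap: 0.0276
```

```bash
python3 - <<'E'
from cell import r
from h import *
c=snap(r,"wrist","w10")
s=r.get_state();print(s['time_s'],s['tool_pos'],phi(s))
crop(c["pixels"],230,140,180,140,4,"pics/w10c.png")
a=cv2.imread("pics/w9.png",0).astype(np.float32)[140:260,50:600];b=cv2.cvtColor(c["pixels"],cv2.COLOR_RGB2GRAY).astype(np.float32)[140:260,50:600]
print(cv2.phaseCorrelate(a,b))
E
```

```text
9.0 [0.4631 0.1373 0.1355] 13.017571811786103
((-1.1140287135476683, -0.7736015230984776), 0.9330833510116294)
```

View pics/w10c.png

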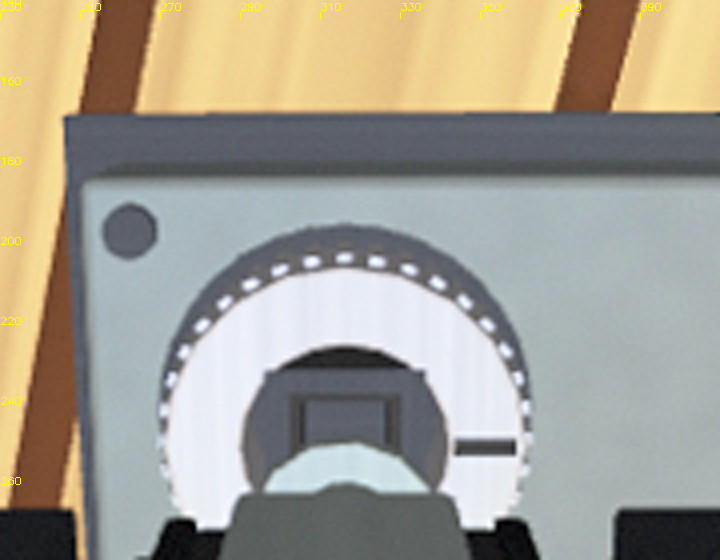

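Emit:
{"name": "step_arm", "arguments": {
  "plan": [
    [255,0,0,0.06,0,0,0],
    [255,0,0,0.06,0,0,0],
    [255,0,0,0.04,0,0,0],
    [255,0,0,0,0,0,0]
  ]
}}

```text
time_s: 9.5
tool_pos: [0.4626, 0.1372, 0.1107]
tool_rot: [3.121, 0.356, -0.002]
contact_force: [-0.9, -0.5, -2.9]
finger_gap: 0.0277
```

Emit:
{"name": "step_arm", "arguments": {
  "plan": [
    [255,0,0,0.04,0,0,0],
    [255,0,0,0.04,0,0,0],
    [255,0,0,0,0,0,0]
  ]
}}

```text
time_s: 9.88
tool_pos: [0.4626, 0.1373, 0.0988]
tool_rot: [-3.121, -0.356, 0.002]
contact_force: [0.7, 0.4, -1.7]
finger_gap: 0.0278
```

```bash
python3 - <<'E'
from cell import r
from h import *
s=r.get_state();print(s['time_s'],s['tool_pos'],phi(s),s['contact_force'],s['torque'])
c=snap(r,"wrist","w11")
crop(c["pixels"],230,160,180,140,4,"pics/w11c.png")
E
```

```text
9.875 [0.4626 0.1373 0.0988] 13.020752633904264 [ 0.6836  0.3852 -1.7053] [ 0.0268 -0.1337  0.0348]
```

View pics/w11c.png

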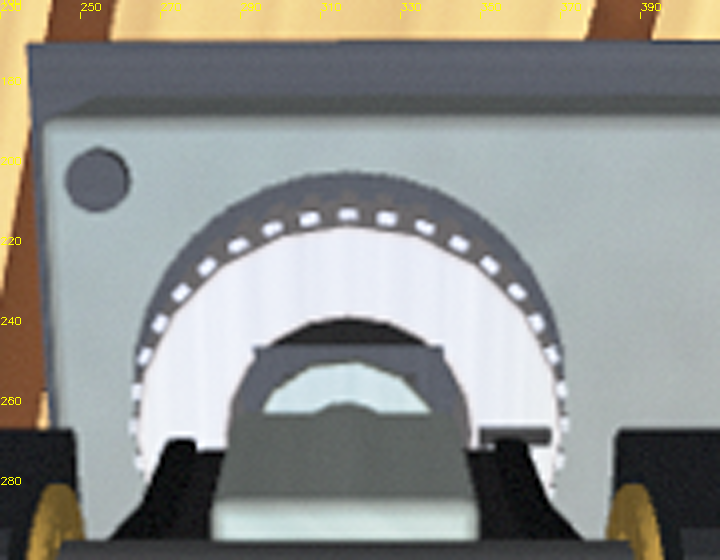

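Emit:
{"name": "step_arm", "arguments": {
  "plan": [
    [255,0,0,0.02,0,0,0],
    [255,0,0,0,0,0,0]
  ]
}}

```text
time_s: 10.18
tool_pos: [0.463, 0.1373, 0.0964]
tool_rot: [-3.121, -0.356, 0.0]
contact_force: [-0.9, -0.6, -2.5]
finger_gap: 0.0275
```

Emit:
{"name": "step_arm", "arguments": {
  "plan": [
    [255,0,0,0.01,0,0,0],
    [255,0,0,0,0,0,0]
  ]
}}

```text
time_s: 10.42
tool_pos: [0.4632, 0.1373, 0.0951]
tool_rot: [-3.121, -0.356, -0.0]
contact_force: [-0.1, -0.2, -3.1]
finger_gap: 0.0278
```

Emit:
{"name": "step_arm", "arguments": {
  "plan": [
    [255,0,0,0.01,0,0,0],
    [255,0,0,0,0,0,0]
  ]
}}

```text
time_s: 10.68
tool_pos: [0.4633, 0.1373, 0.095]
tool_rot: [3.121, 0.357, -0.0]
contact_force: [-4.6, -1.2, 9.6]
finger_gap: 0.028
```

Emit:
{"name": "step_arm", "arguments": {
  "plan": [
    [255,0,0,0.008,0,0,0],
    [255,0,0,0,0,0,0]
  ]
}}

```text
time_s: 10.92
tool_pos: [0.4633, 0.1373, 0.0949]
tool_rot: [3.121, 0.357, -0.0]
contact_force: [-9.2, -1.8, 17.2]
finger_gap: 0.0276
```

Emit:
{"name": "step_arm", "arguments": {
  "plan": [
    [255,0,0,-0.012,0,0,0],
    [255,0,0,0,0,0,0]
  ]
}}

```text
time_s: 11.18
tool_pos: [0.4635, 0.1374, 0.095]
tool_rot: [3.121, 0.356, 0.001]
contact_force: [-2.7, -0.6, 6.6]
finger_gap: 0.0278
```

```bash
python3 - <<'E'
from cell import r
from h import *
s=r.get_state();print(s['time_s'],s['tool_pos'],phi(s),s['contact_force'],s['torque'],s['qpos'])
c=snap(r,"wrist","w12");d=snap(r,"side","s12");t=snap(r,"top","t12")
crop(c["pixels"],180,120,240,190,3,"pics/w12c.png")
crop(d["pixels"],220,240,120,100,5,"pics/s12c.png")
crop(t["pixels"],220,140,120,120,5,"pics/t12c.png")
E
```

```text
11.175 [0.4635 0.1374 0.095 ] 13.026178857810136 [-2.6814 -0.5919  6.6223] [-0.0656  0.5072  0.0068] [ 0.1249  0.0148  2.0051 -0.      1.1207 -0.1025]
```

View pics/w12c.png

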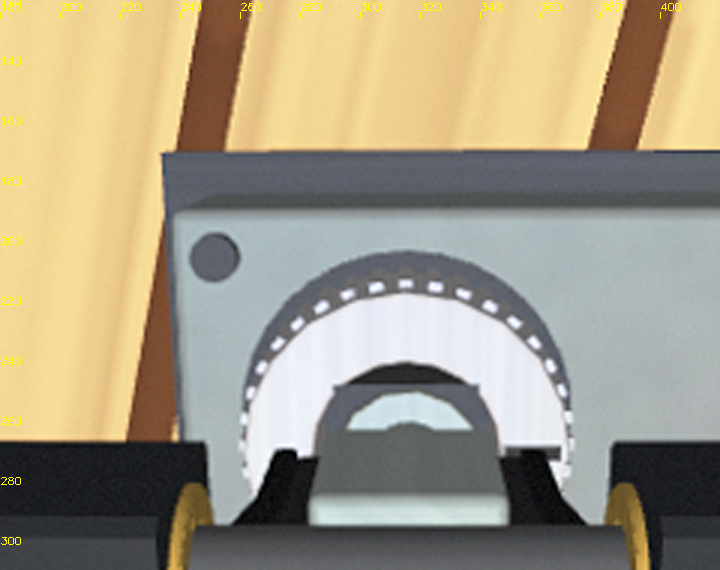

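View pics/s12c.png

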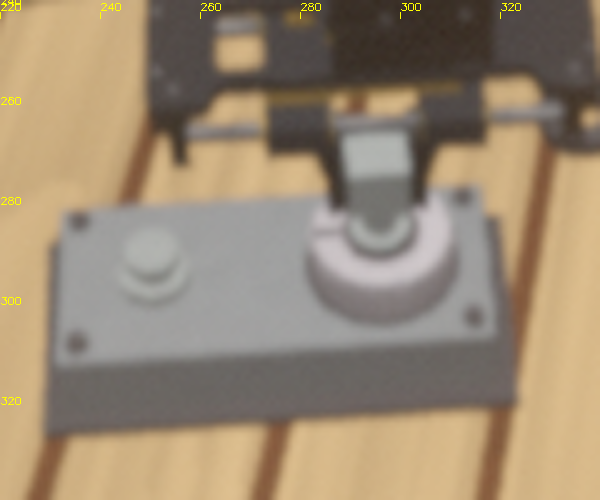

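View pics/t12c.png

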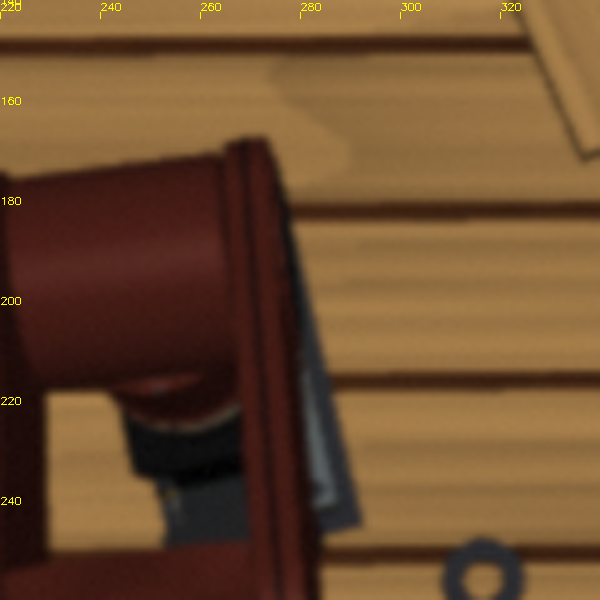

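```bash
cat > look.py <<'E'
import sys
from cell import r
from h import *
s=r.get_state()
print(sys.argv[1],round(s['time_s'],3),s['tool_pos'],"phi %.2f q6 %.1f tz %.3f"%(phi(s),np.degrees(s['qpos'][5]),s['torque'][2]),s['contact_force'])
snap(r,"wrist",sys.argv[1])
E
```

Emit:
{"name": "step_arm", "arguments": {
  "plan": [
    [255,0,0,0,0,0,0.033]
  ]
}}

```text
time_s: 11.45
tool_pos: [0.4635, 0.1374, 0.095]
tool_rot: [-3.136, -0.191, -0.001]
contact_force: [-4.3, -0.1, 6.6]
finger_gap: 0.0278
```

```bash
python3 look.py a1
```

```text
a1 11.45 [0.4635 0.1374 0.095 ] phi 6.96 q6 0.2 tz 0.162 [-4.2543 -0.129   6.5956]
```

Emit:
{"name": "step_arm", "arguments": {
  "plan": [
    [255,0,0,0,0,0,0.033]
  ]
}}

```text
time_s: 11.62
tool_pos: [0.463, 0.1376, 0.0949]
tool_rot: [-3.141, -0.028, 0.001]
contact_force: [-4.8, -0.8, 9.3]
finger_gap: 0.0275
```

```bash
python3 look.py a2
```

```text
a2 11.625 [0.463  0.1376 0.0949] phi 1.02 q6 6.1 tz 0.146 [-4.8199 -0.8106  9.3289]
```

Emit:
{"name": "step_arm", "arguments": {
  "plan": [
    [255,0,0,0,0,0,0.033]
  ]
}}

```text
time_s: 11.8
tool_pos: [0.4628, 0.1374, 0.095]
tool_rot: [3.139, -0.134, -0.002]
contact_force: [-7.5, -0.4, 10.0]
finger_gap: 0.0281
```

```bash
python3 look.py a3
```

```text
a3 11.8 [0.4628 0.1374 0.095 ] phi -4.91 q6 12.1 tz 0.267 [-7.5342 -0.4278 10.0193]
```

Emit:
{"name": "step_arm", "arguments": {
  "plan": [
    [255,0,0,0,0,0,0.033]
  ]
}}

```text
time_s: 11.98
tool_pos: [0.4627, 0.1375, 0.095]
tool_rot: [3.127, -0.297, -0.002]
contact_force: [-7.2, -0.7, 10.4]
finger_gap: 0.0278
```

```bash
python3 look.py a4
```

```text
a4 11.975 [0.4627 0.1375 0.095 ] phi -10.86 q6 18.0 tz 0.063 [-7.2369 -0.6797 10.399 ]
```

Emit:
{"name": "step_arm", "arguments": {
  "plan": [
    [255,0,0,0,0,0,0.033]
  ]
}}

```text
time_s: 12.15
tool_pos: [0.463, 0.1373, 0.095]
tool_rot: [3.108, -0.459, -0.001]
contact_force: [-4.2, -1.1, 8.1]
finger_gap: 0.028
```

```bash
python3 look.py a5
```

```text
a5 12.15 [0.463  0.1373 0.095 ] phi -16.82 q6 24.0 tz -0.110 [-4.1521 -1.091   8.0514]
```

Emit:
{"name": "step_arm", "arguments": {
  "plan": [
    [255,0,0,0,0,0,0.033]
  ]
}}

```text
time_s: 12.32
tool_pos: [0.4629, 0.1375, 0.095]
tool_rot: [-3.08, 0.62, 0.001]
contact_force: [-6.4, 1.3, 9.9]
finger_gap: 0.0276
```

```bash
python3 look.py a6
```

```text
a6 12.325 [0.4629 0.1375 0.095 ] phi -22.75 q6 29.9 tz 0.099 [-6.3758  1.328   9.857 ]
```

```bash
cat > mont.py <<'E'
import sys
from h import *
ims=[]
for n in sys.argv[2:]:
    p=load(n)["pixels"][190:300,250:390,::-1]
    p=cv2.resize(p,None,fx=1.85,fy=1.85,interpolation=cv2.INTER_CUBIC);cv2.putText(p.copy(),n,(5,15),0,.5,(0,0,255),1);p=np.ascontiguousarray(p);cv2.putText(p,n,(5,15),0,.5,(0,0,255),1);ims.append(p)
while len(ims)%3: ims.append(np.zeros_like(ims[0]))
cv2.imwrite(sys.argv[1],np.vstack([np.hstack(ims[i:i+3]) for i in range(0,len(ims),3)]))
E
python3 mont.py pics/m1.png w12 a1 a2 a3 a4 a5 a6
```

```text
(no output)
```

View pics/m1.png

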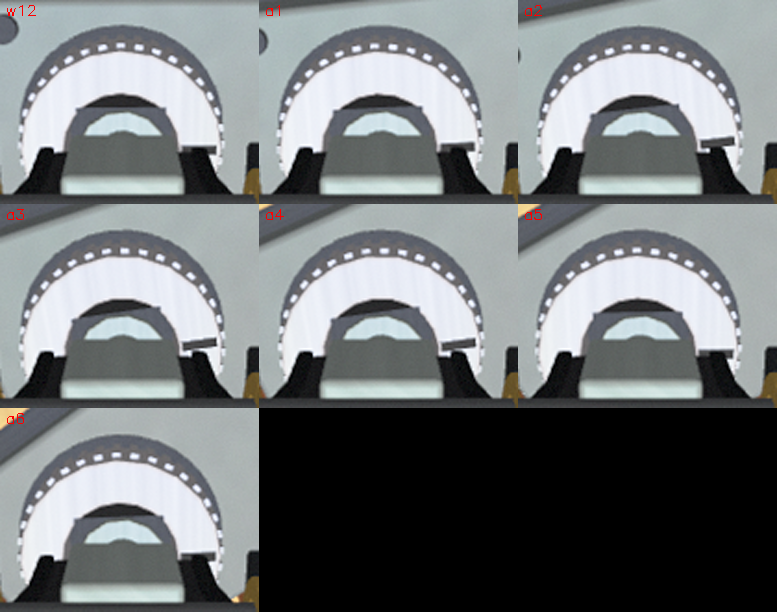

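Emit:
{"name": "step_arm", "arguments": {
  "plan": [
    [255,0,0,0,0,0,0.033]
  ]
}}

```text
time_s: 12.5
tool_pos: [0.4626, 0.1378, 0.095]
tool_rot: [-3.043, 0.778, 0.003]
contact_force: [-8.3, 1.1, 10.6]
finger_gap: 0.0283
```

```bash
python3 look.py a7
```

```text
a7 12.5 [0.4626 0.1378 0.095 ] phi -28.68 q6 35.8 tz 0.242 [-8.3082  1.142  10.6487]
```

Emit:
{"name": "step_arm", "arguments": {
  "plan": [
    [255,0,0,0,0,0,0.033]
  ]
}}

```text
time_s: 12.68
tool_pos: [0.4622, 0.1378, 0.0949]
tool_rot: [2.999, -0.934, -0.004]
contact_force: [-8.8, 0.9, 11.5]
finger_gap: 0.0277
```

```bash
python3 look.py a8
```

```text
a8 12.675 [0.4622 0.1378 0.0949] phi -34.61 q6 41.8 tz 0.231 [-8.798   0.8517 11.5455]
```

Emit:
{"name": "step_arm", "arguments": {
  "plan": [
    [255,0,0,0,0,0,0.033]
  ]
}}

```text
time_s: 12.85
tool_pos: [0.4621, 0.1378, 0.095]
tool_rot: [2.947, -1.089, -0.004]
contact_force: [-8.3, 0.8, 13.0]
finger_gap: 0.0276
```

```bash
python3 look.py a9
```

```text
a9 12.85 [0.4621 0.1378 0.095 ] phi -40.56 q6 47.7 tz 0.015 [-8.3274  0.8353 13.0241]
```

Emit:
{"name": "step_arm", "arguments": {
  "plan": [
    [255,0,0,0,0,0,0.033]
  ]
}}

```text
time_s: 13.02
tool_pos: [0.4624, 0.1376, 0.0949]
tool_rot: [2.886, -1.24, -0.003]
contact_force: [-7.3, -0.3, 10.5]
finger_gap: 0.0277
```

```bash
python3 look.py b1;python3 mont.py pics/m2.png w12 a6 a7 a8 a9 b1
```

```text
b1 13.025 [0.4624 0.1376 0.0949] phi -46.52 q6 53.7 tz -0.068 [-7.2503 -0.3041 10.5146]
```

View pics/m2.png

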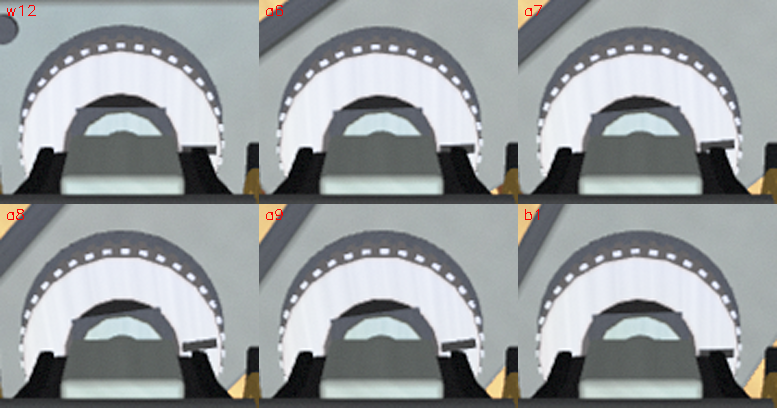

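```bash
cat > rel.py <<'E'
import sys
from h import *
X=np.load("X.npy")
def unw(n,cx=.001,cy=-.0004,z=.024):
    c=dict(load(n));c["extrinsics"]=X
    a=np.radians(np.arange(-40,41,.25)) # angle: 0 = tool +x, positive = towards -y (image up)
    rr=np.arange(.024,.0305,.0005)
    P=np.array([[cx+q*np.cos(t),cy-q*np.sin(t),z] for q in rr for t in a])
    uv=proj(c,P).reshape(len(rr),len(a),2).astype(np.float32)
    g=cv2.cvtColor(c["pixels"],cv2.COLOR_RGB2GRAY)
    return np.degrees(a),cv2.remap(g,uv[...,0],uv[...,1],cv2.INTER_LINEAR)
if __name__=="__main__":
    for n in sys.argv[1:]:
        a,u=unw(n); m=u[6:].mean(0)
        # dark runs
        d=m<130; out=[];i=0
        while i<len(d):
            if d[i]:
                j=i
                while j+1<len(d) and d[j+1]: j+=1
                out.append((a[i],a[j]));i=j+1
            else:i+=1
        print(n,out)
E
python3 rel.py w12 a1 a2 a3 a4 a5 a6 a7 a8 a9 b1
```

```text
w12 [(np.float64(-40.0), np.float64(-8.5)), (np.float64(-1.25), np.float64(3.25))]
a1 [(np.float64(-40.0), np.float64(-8.25)), (np.float64(1.25), np.float64(5.25))]
a2 [(np.float64(-40.0), np.float64(-8.5)), (np.float64(4.5), np.float64(9.25))]
a3 [(np.float64(-40.0), np.float64(-8.5)), (np.float64(6.5), np.float64(11.25))]
a4 [(np.float64(-40.0), np.float64(-8.5)), (np.float64(6.25), np.float64(11.0))]
a5 [(np.float64(-40.0), np.float64(-8.25)), (np.float64(-1.0), np.float64(3.0000000000000004))]
a6 [(np.float64(-40.0), np.float64(-8.5)), (np.float64(0.0), np.float64(3.7499999999999996))]
a7 [(np.float64(-40.0), np.float64(-8.5)), (np.float64(2.75), np.float64(7.0))]
a8 [(np.float64(-40.0), np.float64(-8.5)), (np.float64(5.75), np.float64(10.5))]
a9 [(np.float64(-40.0), np.float64(-8.5)), (np.float64(5.5), np.float64(10.5))]
b1 [(np.float64(-40.0), np.float64(-8.25)), (np.float64(-0.7500000000000001), np.float64(3.5))]
```

Emit:
{"name": "step_arm", "arguments": {
  "plan": [
    [255,0,0,-0.006,0,0,0.033],
    [255,0,0,0,0,0,0.033],
    [255,0,0,0,0,0,0.033],
    [255,0,0,0,0,0,0.033],
    [255,0,0,0,0,0,0.033]
  ]
}}

```text
time_s: 13.7
tool_pos: [0.4619, 0.138, 0.095]
tool_rot: [2.47, -1.939, -0.004]
contact_force: [-3.7, 0.7, 2.9]
finger_gap: 0.0279
```

```bash
python3 look.py b2; python3 rel.py b2
```

```text
b2 13.7 [0.4619 0.138  0.095 ] phi -76.27 q6 83.4 tz -0.032 [-3.6733  0.6836  2.8575]
b2 [(np.float64(-40.0), np.float64(-8.25)), (np.float64(-1.75), np.float64(3.0000000000000004))]
```

Emit:
{"name": "step_arm", "arguments": {
  "plan": [
    [255,0,0,0,0,0,0.034],
    [255,0,0,0,0,0,0.034],
    [255,0,0,0,0,0,0.034],
    [255,0,0,0,0,0,0.034],
    [255,0,0,0,0,0,0.034]
  ]
}}

```text
time_s: 14.38
tool_pos: [0.4621, 0.1383, 0.095]
tool_rot: [1.872, -2.522, -0.004]
contact_force: [-4.9, 1.6, 5.7]
finger_gap: 0.0276
```

```bash
python3 look.py b3; python3 rel.py b3
```

```text
b3 14.375 [0.4621 0.1383 0.095 ] phi -106.83 q6 114.0 tz -0.157 [-4.9314  1.5645  5.6599]
b3 [(np.float64(-40.0), np.float64(-8.25)), (np.float64(-4.75), np.float64(0.5))]
```

Emit:
{"name": "step_arm", "arguments": {
  "plan": [
    [255,0,0,0,0,0,0],
    [255,0,0,0,0,0,0]
  ]
}}

```text
time_s: 14.68
tool_pos: [0.4621, 0.1383, 0.095]
tool_rot: [1.876, -2.519, -0.004]
contact_force: [-5.6, 3.4, 5.3]
finger_gap: 0.0278
```

```bash
python3 look.py b4; python3 rel.py b4; python3 -c "
from cell import r
from h import *
d=snap(r,'side','sb4');crop(d['pixels'],220,240,120,100,5,'pics/sb4c.png')"
```

```text
b4 14.675 [0.4621 0.1383 0.095 ] phi -106.64 q6 113.8 tz 0.024 [-5.5667  3.4128  5.2908]
b4 [(np.float64(-40.0), np.float64(-8.5)), (np.float64(-4.75), np.float64(0.7500000000000001))]
```

View pics/sb4c.png

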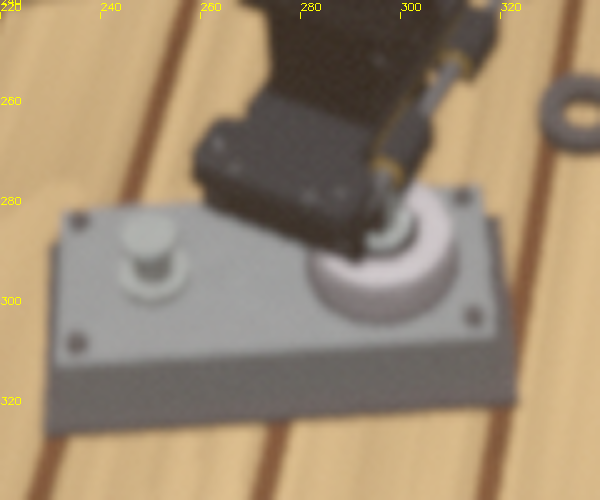

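Emit:
{"name": "step_arm", "arguments": {
  "plan": [
    [0,0,0,0,0,0,0],
    [0,0,0,0,0,0,0],
    [0,0,0,0,0,0,0],
    [0,0,0,0,0,0,0],
    [0,0,0,0,0,0,0]
  ]
}}

```text
time_s: 15.4
tool_pos: [0.4631, 0.1372, 0.095]
tool_rot: [-1.876, 2.52, -0.0]
contact_force: [-0.3, 0.1, 0.5]
finger_gap: 0.0699
```

Emit:
{"name": "step_arm", "arguments": {
  "plan": [
    [0,0,0,-0.15,0,0,0],
    [0,0,0,-0.25,0,0,0],
    [0,0,0,-0.25,0,0,0],
    [0,0,0,0,0,0,0],
    [0,0,0,0,0,0,0]
  ]
}}

```text
time_s: 16.02
tool_pos: [0.4628, 0.1372, 0.192]
tool_rot: [1.875, -2.52, -0.0]
contact_force: [0.2, 0.0, -0.8]
finger_gap: 0.087
```

```bash
python3 look.py c1; python3 -c "
from cell import r
from h import *
d=snap(r,'side','sc1');crop(d['pixels'],220,240,120,100,5,'pics/sc1c.png')"
```

```text
c1 16.025 [0.4628 0.1372 0.192 ] phi -106.68 q6 113.8 tz 0.010 [ 0.2402  0.0047 -0.7581]
```

View pics/c1.png

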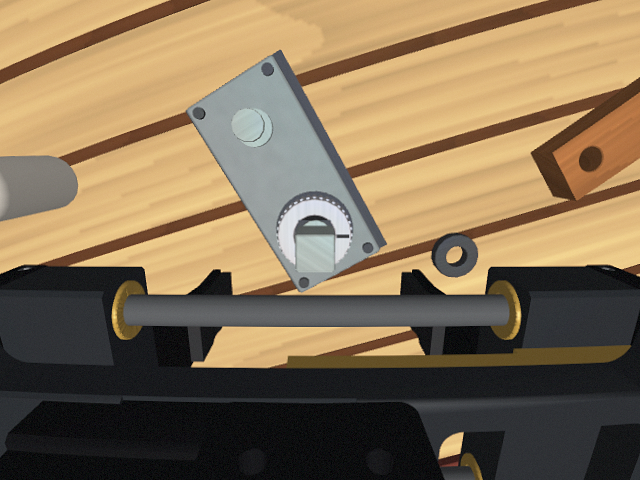

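View pics/sc1c.png

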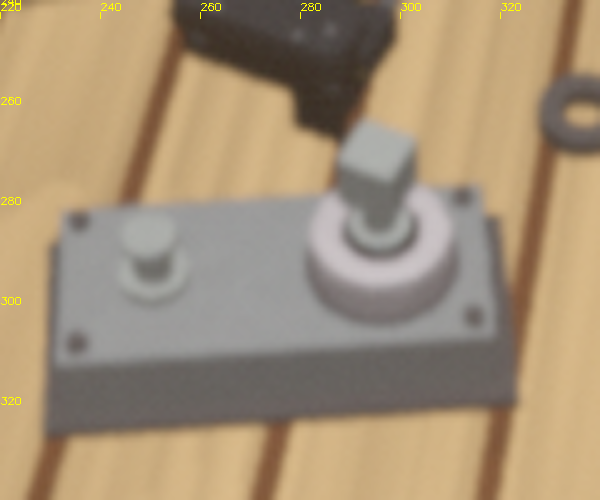

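```bash
python3 - <<'E'
from h import *
c=load("c1");crop(c["pixels"],265,180,100,100,7,"pics/c1c.png")
d=load("sc1")
for z in (.062,.066,.07,.074,.078,.082,.086): print(z,proj(d,[.5656,.160,z]))
a=load("s12")["pixels"];b=d["pixels"]
o=np.hstack([cv2.resize(p[275:305,235:265,::-1],None,fx=12,fy=12,interpolation=cv2.INTER_CUBIC) for p in (a,b)]);cv2.imwrite("pics/pin.png",o)
E
```

```text
0.062 [[249.975  289.8904]]
0.066 [[249.8178 288.8291]]
0.07 [[249.6599 287.7627]]
0.074 [[249.5013 286.6913]]
0.078 [[249.3419 285.6147]]
0.082 [[249.1818 284.5328]]
0.086 [[249.0209 283.4458]]
```

View pics/c1c.png

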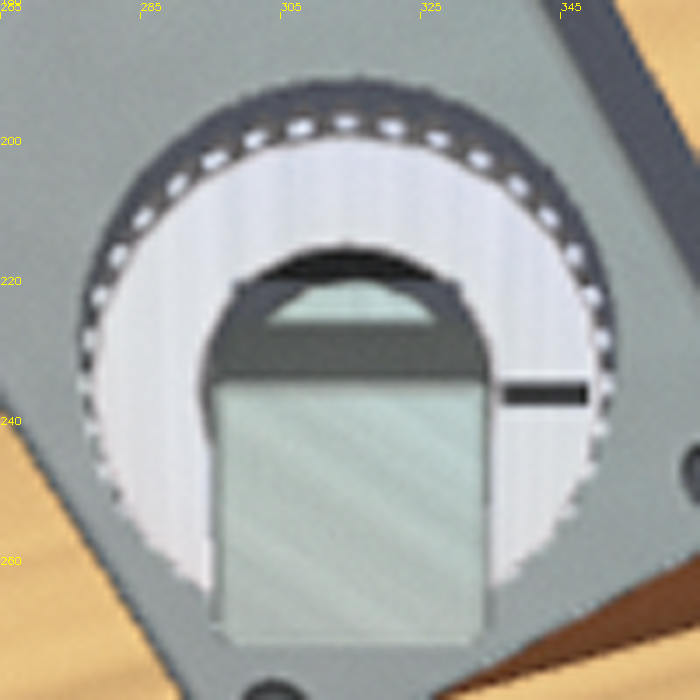

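View pics/pin.png

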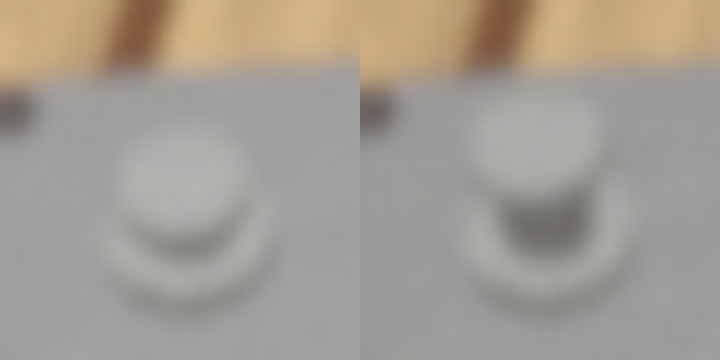

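Emit:
{"name": "step_arm", "arguments": {
  "plan": [
    [0,0,0,0,0,0,-0.0555],
    [0,0,0,0,0,0,-0.0555],
    [0,0,0,0,0,0,-0.0555],
    [0,0,0,0,0,0,-0.0555],
    [0,0,0,0,0,0,-0.0555]
  ]
}}

```text
time_s: 16.75
tool_pos: [0.4622, 0.1372, 0.1909]
tool_rot: [2.767, -1.484, -0.004]
contact_force: [-0.7, 0.3, -0.1]
finger_gap: 0.0872
```

Emit:
{"name": "step_arm", "arguments": {
  "plan": [
    [0,0,0,0,0,0,-0.0555],
    [0,0,0,0,0,0,-0.0555],
    [0,0,0,0,0,0,-0.0555],
    [0,0,0,0,0,0,-0.0555],
    [0,0,0,0,0,0,-0.0555]
  ]
}}

```text
time_s: 17.38
tool_pos: [0.4622, 0.1372, 0.1909]
tool_rot: [3.136, -0.177, -0.004]
contact_force: [-0.1, 0.5, 0.7]
finger_gap: 0.087
```

Emit:
{"name": "step_arm", "arguments": {
  "plan": [
    [0,0,0,0,0,0,-0.0555],
    [0,0,0,0,0,0,-0.0555],
    [0,0,0,0,0,0,-0.0555],
    [0,0,0,0,0,0,-0.0555],
    [0,0,0,0,0,0,-0.0555]
  ]
}}

```text
time_s: 18.0
tool_pos: [0.4622, 0.1372, 0.1909]
tool_rot: [-2.917, -1.164, 0.004]
contact_force: [-0.2, 0.2, 0.6]
finger_gap: 0.0872
```

Emit:
{"name": "step_arm", "arguments": {
  "plan": [
    [0,0,0,0,0,0,-0.0555],
    [0,0,0,0,0,0,-0.0555],
    [0,0,0,0,0,0,-0.0555],
    [0,0,0,0,0,0,0],
    [0,0,0,0,0,0,0]
  ]
}}

```text
time_s: 18.62
tool_pos: [0.4626, 0.1373, 0.1918]
tool_rot: [-2.526, -1.867, 0.002]
contact_force: [-0.1, 0.0, 0.7]
finger_gap: 0.0871
```

```bash
python3 look.py c2; python3 -c "
from h import *
crop(load('c2')['pixels'],260,170,110,110,7,'pics/c2c.png')"
```

```text
c2 18.625 [0.4626 0.1373 0.1918] phi 72.95 q6 -65.8 tz 0.016 [-0.1212  0.0154  0.7451]
```

View pics/c2c.png

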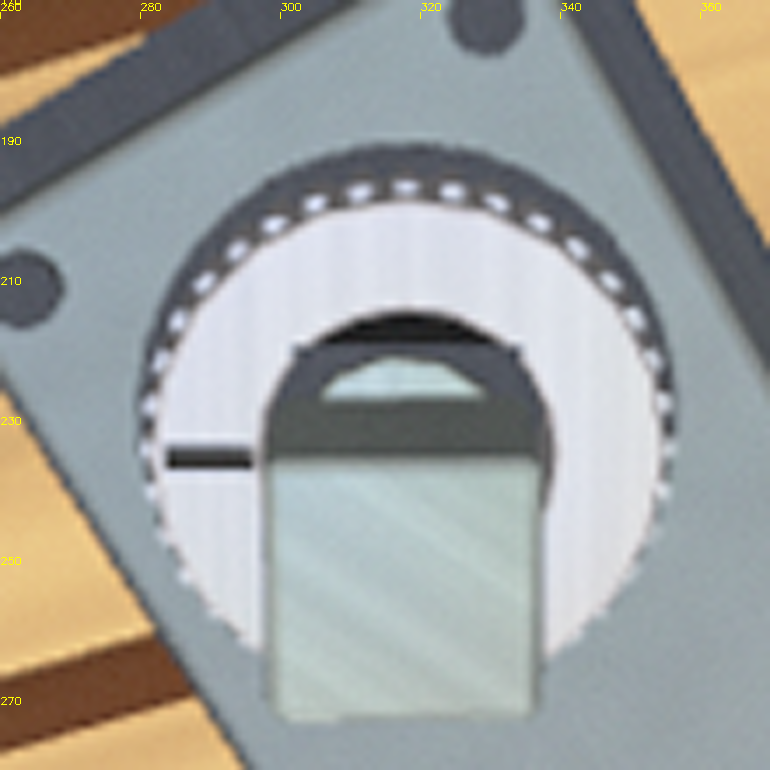

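```bash
python3 - <<'E'
from h import *
X=np.load("X.npy")
for n,ox,oy,p in (("c2",260,170,[(270,460),(538,458),(540,712),(275,718)]),("c1",265,180,[(217,385),(485,382),(485,642),(222,645)])):
    c=dict(load(n));c["extrinsics"]=X
    q=atz(c,[[ox+x/7,oy+y/7] for x,y in p],.0638);print(q,q.mean(0))
E
```

```text
[[-0.0112 -0.0125  0.0638]
 [ 0.0152 -0.0127  0.0638]
 [ 0.0158  0.0138  0.0638]
 [-0.0111  0.0145  0.0638]] [0.0022 0.0008 0.0638]
[[-0.013  -0.013   0.0638]
 [ 0.0134 -0.0133  0.0638]
 [ 0.0138  0.0138  0.0638]
 [-0.0129  0.0141  0.0638]] [0.0003 0.0004 0.0638]
```

Emit:
{"name": "step_arm", "arguments": {
  "plan": [
    [0,0.006,0.001,0.2,0,0,0],
    [0,0,0,0.2,0,0,0],
    [0,0,0,0.15,0,0,0],
    [0,0,0,0.095,0,0,0],
    [0,0,0,0,0,0,0]
  ]
}}

```text
time_s: 19.3
tool_pos: [0.4627, 0.138, 0.0949]
tool_rot: [-2.523, -1.87, 0.003]
contact_force: [0.8, 0.5, 0.5]
finger_gap: 0.0877
```

Emit:
{"name": "step_arm", "arguments": {
  "plan": [
    [255,0,0,0,0,0,0],
    [255,0,0,0,0,0,0],
    [255,0,0,0,0,0,0],
    [255,0,0,0,0,0,0],
    [255,0,0,0,0,0,0]
  ]
}}

```text
time_s: 19.92
tool_pos: [0.4636, 0.1381, 0.0959]
tool_rot: [2.523, 1.872, 0.0]
contact_force: [0.1, 1.1, -0.4]
finger_gap: 0.0448
```

Emit:
{"name": "step_arm", "arguments": {
  "plan": [
    [255,0,0,0,0,0,0],
    [255,0,0,0,0,0,0],
    [255,0,0,0,0,0,0]
  ]
}}

```text
time_s: 20.3
tool_pos: [0.4635, 0.1381, 0.0958]
tool_rot: [-2.523, -1.872, 0.0]
contact_force: [-1.1, -0.7, 0.9]
finger_gap: 0.0278
```

```bash
python3 look.py d0; python3 mont.py pics/m3.png w12 d0
```

```text
d0 20.3 [0.4635 0.1381 0.0958] phi 73.14 q6 -65.9 tz 0.009 [-1.0889 -0.652   0.9454]
```

View pics/m3.png

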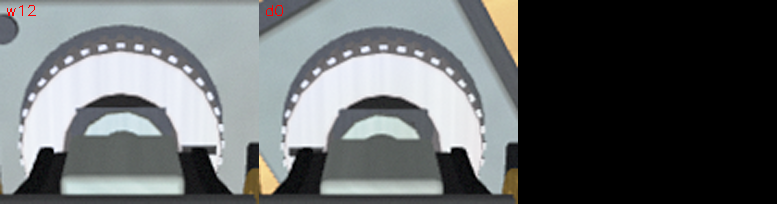

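```bash
sed -i 's/np.arange(-40,41,.25)/np.arange(140,221,.25)/' rel.py; python3 rel.py d0
```

```text
d0 [(np.float64(177.75), np.float64(183.25)), (np.float64(186.5), np.float64(220.75))]
```

Emit:
{"name": "step_arm", "arguments": {
  "plan": [
    [255,0,0,0,0,0,0.0333],
    [255,0,0,0,0,0,0.0333],
    [255,0,0,0,0,0,0.0333],
    [255,0,0,0,0,0,0.0333],
    [255,0,0,0,0,0,0.0333]
  ]
}}

```text
time_s: 20.98
tool_pos: [0.4633, 0.1383, 0.0958]
tool_rot: [-2.923, -1.151, 0.0]
contact_force: [0.1, -0.5, -0.2]
finger_gap: 0.0276
```

```bash
python3 look.py d1; python3 rel.py d1
```

```text
d1 20.975 [0.4633 0.1383 0.0958] phi 42.98 q6 -35.7 tz 0.011 [ 0.1206 -0.5191 -0.1737]
d1 [(np.float64(178.0), np.float64(183.75)), (np.float64(186.5), np.float64(220.75))]
```

Emit:
{"name": "step_arm", "arguments": {
  "plan": [
    [255,0,0,0,0,0,0.0333],
    [255,0,0,0,0,0,0.0333],
    [255,0,0,0,0,0,0.0333],
    [255,0,0,0,0,0,0.0333],
    [255,0,0,0,0,0,0.0333]
  ]
}}

```text
time_s: 21.65
tool_pos: [0.4632, 0.1383, 0.0958]
tool_rot: [-3.121, -0.359, 0.001]
contact_force: [-0.0, -0.2, 0.0]
finger_gap: 0.0279
```

```bash
python3 look.py d2; python3 rel.py d2
```

```text
d2 21.65 [0.4632 0.1383 0.0958] phi 13.11 q6 -5.9 tz -0.036 [-0.0381 -0.218   0.019 ]
d2 [(np.float64(178.5), np.float64(184.25000000000003)), (np.float64(186.25), np.float64(220.75))]
```

Emit:
{"name": "step_arm", "arguments": {
  "plan": [
    [255,0,0,0,0,0,0.0333],
    [255,0,0,0,0,0,0.0333],
    [255,0,0,0,0,0,0.0333],
    [255,0,0,0,0,0,0.0333],
    [255,0,0,0,0,0,0.033]
  ]
}}

```text
time_s: 22.32
tool_pos: [0.4632, 0.1382, 0.0958]
tool_rot: [3.108, -0.457, -0.001]
contact_force: [-0.7, -0.5, 1.0]
finger_gap: 0.028
```

```bash
python3 look.py d3; python3 rel.py d3
```

```text
d3 22.325 [0.4632 0.1382 0.0958] phi -16.73 q6 24.0 tz -0.026 [-0.6576 -0.4652  1.0395]
d3 [(np.float64(179.25), np.float64(185.25)), (np.float64(186.25), np.float64(220.75))]
```

Emit:
{"name": "step_arm", "arguments": {
  "plan": [
    [255,0,0,0,0,0,0],
    [255,0,0,0,0,0,0]
  ]
}}

```text
time_s: 22.62
tool_pos: [0.4634, 0.1382, 0.0958]
tool_rot: [-3.109, 0.453, 0.0]
contact_force: [-2.4, 1.5, 0.8]
finger_gap: 0.0275
```

```bash
python3 look.py d4; python3 rel.py d4; python3 mont.py pics/m4.png d0 d3 d4; python3 -c "
from cell import r
from h import *
d=snap(r,'side','sd4')
o=np.hstack([cv2.resize(load(n)['pixels'][265:305,235:265,::-1],None,fx=8,fy=8,interpolation=cv2.INTER_CUBIC) for n in ('s12','sc1','sd4')]);cv2.imwrite('pics/pin2.png',o)"
```

```text
d4 22.625 [0.4634 0.1382 0.0958] phi -16.58 q6 23.8 tz 0.011 [-2.375   1.5283  0.8236]
d4 [(np.float64(178.5), np.float64(184.25000000000003)), (np.float64(186.5), np.float64(220.75))]
```

View pics/m4.png

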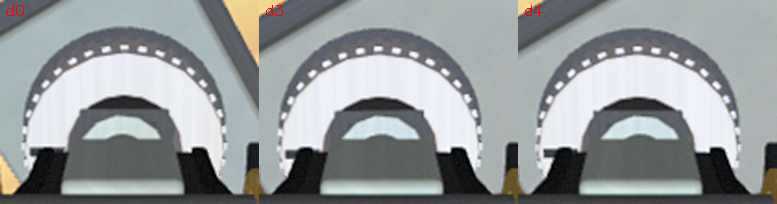

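View pics/pin2.png

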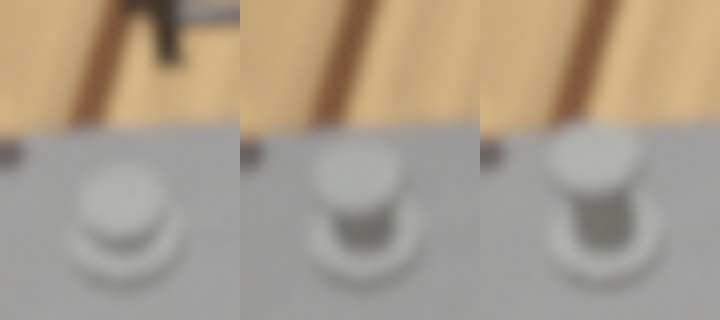

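Emit:
{"name": "step_arm", "arguments": {
  "plan": [
    [255,0,0,-0.05,0,0,0],
    [255,0,0,-0.1,0,0,0],
    [255,0,0,-0.15,0,0,0],
    [255,0,0,-0.2,0,0,0],
    [255,0,0,-0.2,0,0,0]
  ]
}}

```text
time_s: 23.35
tool_pos: [0.4637, 0.138, 0.2027]
tool_rot: [-3.108, 0.456, -0.002]
contact_force: [0.4, -0.1, -2.5]
finger_gap: 0.0276
```

Emit:
{"name": "step_arm", "arguments": {
  "plan": [
    [255,0,0,0,0,0,0]
  ]
}}

```text
time_s: 23.48
tool_pos: [0.4658, 0.1384, 0.2043]
tool_rot: [-3.106, 0.456, -0.011]
contact_force: [-0.0, 0.1, -3.1]
finger_gap: 0.028
```

```bash
python3 look.py e1; python3 - <<'E'
from cell import r
from h import *
d=snap(r,'side','se1');crop(d['pixels'],220,200,130,120,5,'pics/se1c.png')
s=r.get_state()
for ph in (2,-16.6): print(delta(s,[.4512,-.1346+.1,.2],ph))
E
```

```text
e1 23.475 [0.4658 0.1384 0.2043] phi -16.70 q6 23.9 tz -0.022 [-0.0481  0.0868 -3.1161]
(array([0.2528, 1.1257, 0.0041]), array([ 0.    , -0.0001, -0.1039]))
(array([0.2528, 1.1257, 0.0041]), array([-0.    , -0.0001, -0.0006]))
```

View pics/e1.png

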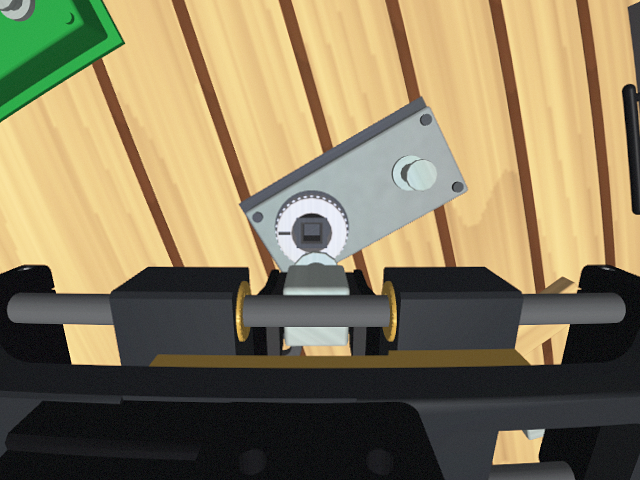

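View pics/se1c.png

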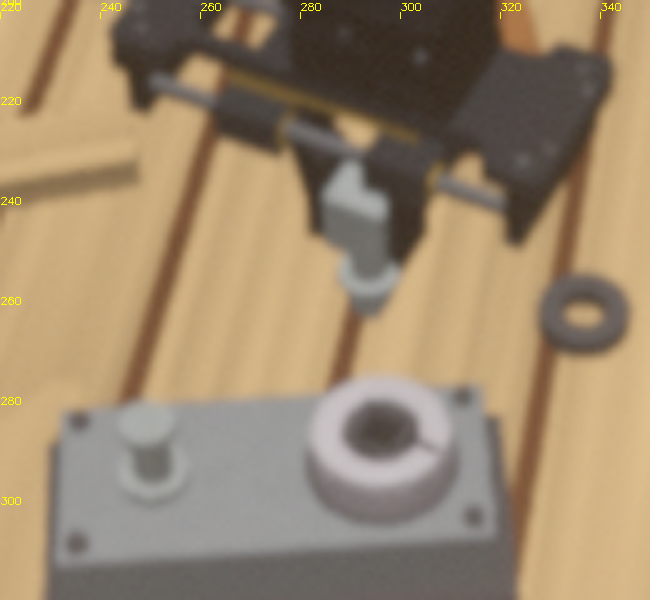

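Emit:
{"name": "step_arm", "arguments": {
  "plan": [
    [255,0,0.1,0,0,0,-0.052],
    [255,0,0.2,0,0,0,-0.052],
    [255,0,0.3,0,0,0,0],
    [255,0,0.3,0,0,0,0],
    [255,0,0.3,0,0,0,0]
  ]
}}

```text
time_s: 24.2
tool_pos: [0.4588, -0.042, 0.1988]
tool_rot: [-3.14, -0.055, 0.004]
contact_force: [0.6, -0.2, -2.5]
finger_gap: 0.0277
```

```bash
python3 - <<'E'
from cell import r
from h import *
s=r.get_state();print(s['tool_pos'],phi(s),delta(s,[.4512,-.135,.2],2))
E
```

```text
[ 0.4588 -0.042   0.1988] 2.021499585599927 (array([-0.0727,  0.6179, -0.0082]), array([-0.0003,  0.0009,  0.0001]))
```

Emit:
{"name": "step_arm", "arguments": {
  "plan": [
    [255,-0.07,0.3,0,0,0,0],
    [255,0,0.3,0,0,0,0],
    [255,0,0.3,0,0,0,0],
    [255,0,0.25,0,0,0,0],
    [255,0,0,0,0,0,0]
  ]
}}

```text
time_s: 24.82
tool_pos: [0.4544, -0.2155, 0.1988]
tool_rot: [-3.14, -0.05, 0.004]
contact_force: [-0.4, -0.2, -1.8]
finger_gap: 0.0279
```

Emit:
{"name": "step_arm", "arguments": {
  "plan": [
    [255,0,0,0,0,0,0],
    [255,0,0,0,0,0,0]
  ]
}}

```text
time_s: 25.08
tool_pos: [0.4553, -0.2125, 0.2]
tool_rot: [-3.14, -0.057, 0.002]
contact_force: [0.1, -0.1, -3.2]
finger_gap: 0.0279
```

```bash
python3 look.py f1; python3 - <<'E'
from h import *
c=load("f1");print(proj(c,[.4512,-.135,.035]))
E
```

```text
f1 25.075 [ 0.4553 -0.2125  0.2   ] phi 2.07 q6 -36.1 tz 0.038 [ 0.0816 -0.0917 -3.1843]
[[314.9275 142.8306]]
```

View pics/f1.png

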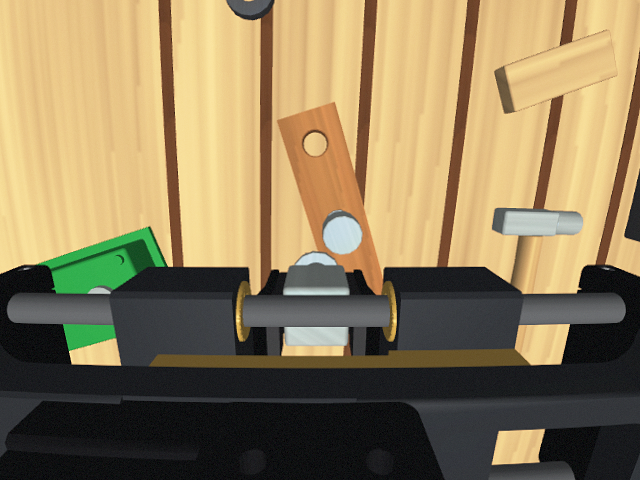

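```bash
python3 - <<'E'
from h import *
c=dict(load("f1"));c["extrinsics"]=np.load("X.npy")
p=atz(c,[[315,143.5]],.2-.035);print(p,(p[0]-[.001,-.0004,0])/.15)
E
```

```text
[[ 0.     -0.0772  0.165 ]] [-0.0066 -0.5122  1.1   ]
```

Emit:
{"name": "step_arm", "arguments": {
  "plan": [
    [255,-0.007,-0.2,0,0,0,0],
    [255,0,-0.25,0,0,0,0],
    [255,0,-0.062,0.1,0,0,0],
    [255,0,0,0.25,0,0,0],
    [255,0,0,0.25,0,0,0]
  ]
}}

```text
time_s: 25.75
tool_pos: [0.4521, -0.1366, 0.1098]
tool_rot: [3.14, 0.057, 0.002]
contact_force: [-0.4, 0.1, -2.6]
finger_gap: 0.0278
```

Emit:
{"name": "step_arm", "arguments": {
  "plan": [
    [255,0,0,0.1,0,0,0],
    [255,0,0,0,0,0,0],
    [255,0,0,0,0,0,0]
  ]
}}

```text
time_s: 26.12
tool_pos: [0.453, -0.1375, 0.0972]
tool_rot: [3.14, 0.055, 0.003]
contact_force: [-0.1, -0.1, -2.7]
finger_gap: 0.0277
```

```bash
python3 look.py f2; python3 - <<'E'
from cell import r
from h import *
c=load("f2");crop(c["pixels"],240,170,160,120,5,"pics/f2c.png")
d=snap(r,'side','sf2');crop(d['pixels'],270,120,110,120,5,'pics/sf2c.png')
E
```

```text
f2 26.125 [ 0.453  -0.1375  0.0972] phi 2.01 q6 -28.5 tz -0.015 [-0.0854 -0.0816 -2.6663]
```

View pics/f2c.png

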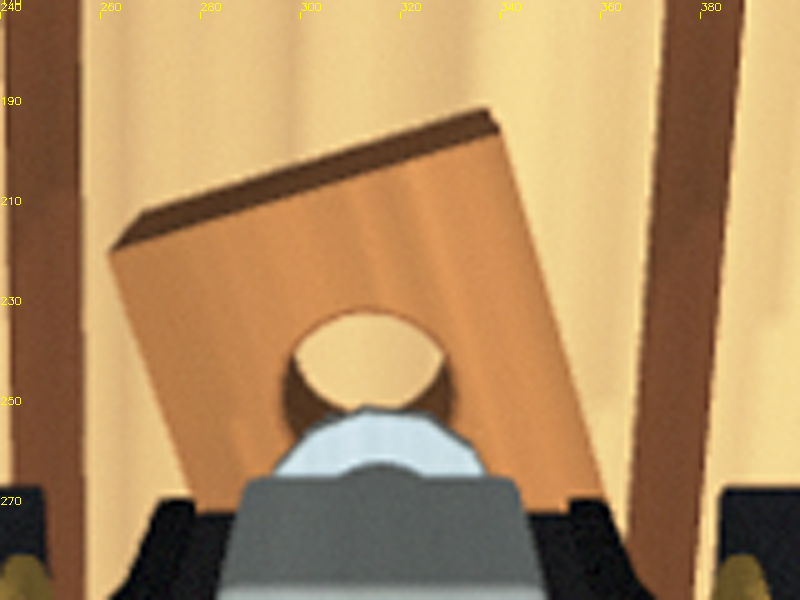

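View pics/sf2c.png

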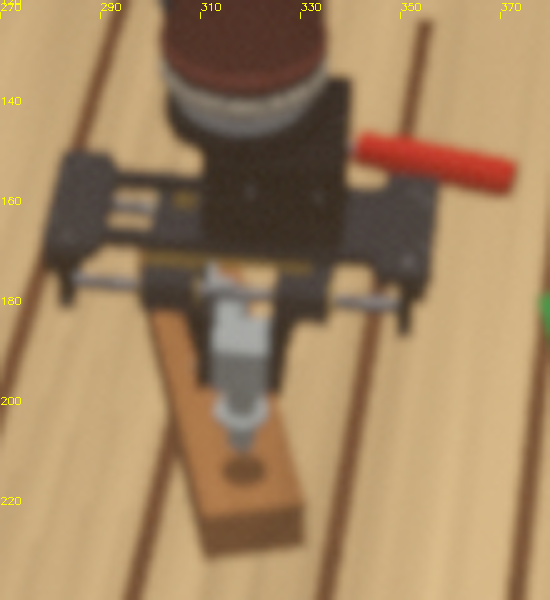

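```bash
python3 - <<'E'
from h import *
c=dict(load("f2"));c["extrinsics"]=np.load("X.npy")
f=lambda x,y:[240+x/5,170+y/5]
p=atz(c,[f(369,310),f(283,395),f(455,395)],.0622);print(p, "centre",(p[1,0]+p[2,0])/2,p[0,1]+.012)
E
```

```text
[[-0.0007 -0.0155  0.0622]
 [-0.0126 -0.0034  0.0622]
 [ 0.0112 -0.0034  0.0622]] centre -0.000704911141354075 -0.003461135238255319
```

Emit:
{"name": "step_arm", "arguments": {
  "plan": [
    [255,-0.011,-0.02,0,0,0,0],
    [255,0,0,0,0,0,0],
    [255,0,0,0.08,0,0,0],
    [255,0,0,0.08,0,0,0],
    [255,0,0,0,0,0,0]
  ]
}}

```text
time_s: 26.85
tool_pos: [0.449, -0.1335, 0.07]
tool_rot: [-3.14, -0.055, 0.004]
contact_force: [-0.3, -0.0, -1.7]
finger_gap: 0.0278
```

```bash
python3 look.py f3; python3 - <<'E'
from h import *
c=load("f3");crop(c["pixels"],240,190,160,120,5,"pics/f3c.png")
E
```

```text
f3 26.85 [ 0.449  -0.1335  0.07  ] phi 2.00 q6 -28.2 tz -0.018 [-0.3078 -0.0339 -1.7263]
```

View pics/f3c.png

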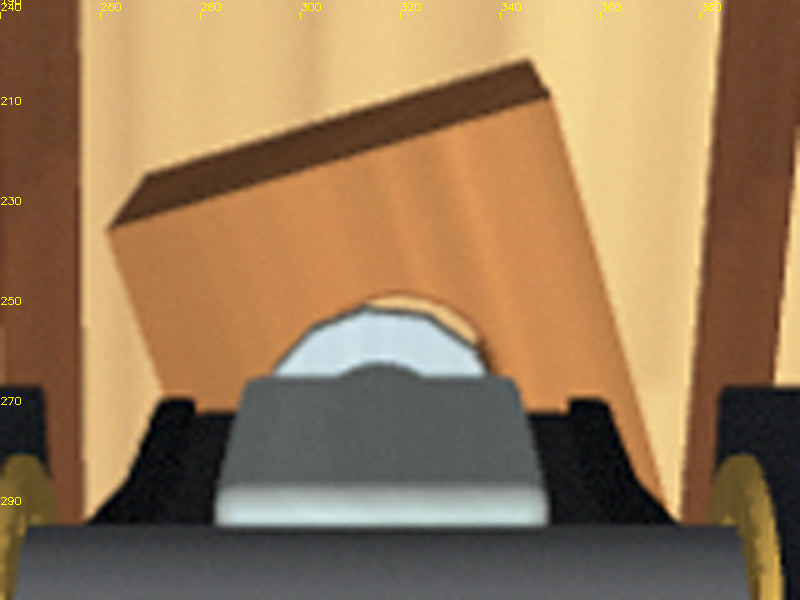

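Emit:
{"name": "step_arm", "arguments": {
  "plan": [
    [255,0,0,0,0,0,0],
    [255,0,0,0,0,0,0]
  ]
}}

```text
time_s: 27.15
tool_pos: [0.4503, -0.1341, 0.0721]
tool_rot: [3.141, 0.055, 0.001]
contact_force: [-0.1, -0.0, -3.6]
finger_gap: 0.0276
```

```bash
python3 look.py f4; python3 - <<'E'
from h import *
c=load("f4");crop(c["pixels"],240,190,160,120,5,"pics/f4c.png")
E
```

```text
f4 27.15 [ 0.4503 -0.1341  0.0721] phi 2.00 q6 -28.2 tz 0.015 [-0.1358 -0.0364 -3.614 ]
```

View pics/f4c.png

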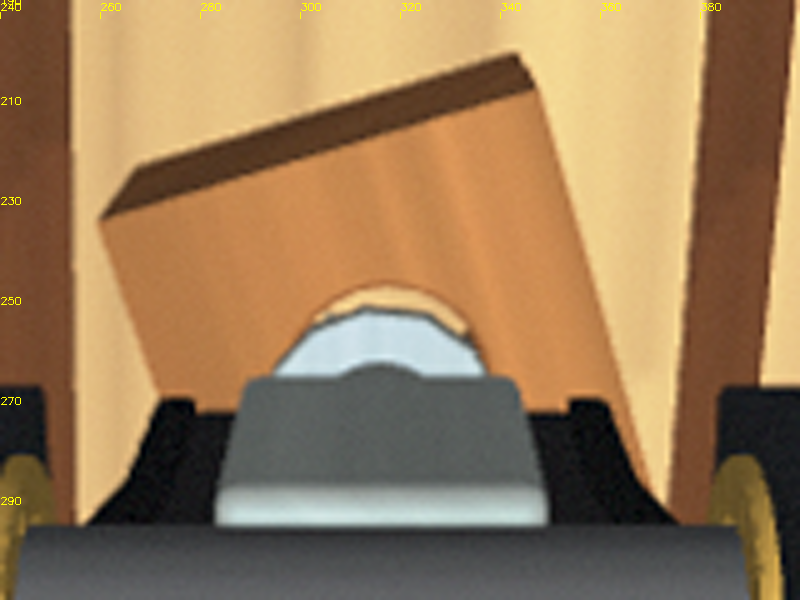

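```bash
python3 - <<'E'
from h import *
c=dict(load("f4"));c["extrinsics"]=np.load("X.npy")
p=atz(c,[[240+388/5,190+285/5]],.0371);print(p,p[0,1]+.012)
E
```

```text
[[ 0.0018 -0.0117  0.0371]] 0.0002858668227952964
```

Emit:
{"name": "step_arm", "arguments": {
  "plan": [
    [255,0.005,0,0.04,0,0,0],
    [255,0,0,0.03,0,0,0],
    [255,0,0,0,0,0,0],
    [255,0,0,0,0,0,0]
  ]
}}

```text
time_s: 27.7
tool_pos: [0.4508, -0.134, 0.0612]
tool_rot: [-3.141, -0.055, 0.0]
contact_force: [0.6, 0.1, -2.7]
finger_gap: 0.0279
```

Emit:
{"name": "step_arm", "arguments": {
  "plan": [
    [255,0,0,0.012,0,0,0],
    [255,0,0,0,0,0,0]
  ]
}}

```text
time_s: 27.95
tool_pos: [0.4512, -0.1341, 0.0598]
tool_rot: [3.141, 0.055, 0.001]
contact_force: [-0.1, -0.1, -0.1]
finger_gap: 0.0273
```

Emit:
{"name": "step_arm", "arguments": {
  "plan": [
    [255,0,0,0.006,0,0,0],
    [255,0,0,0,0,0,0]
  ]
}}

```text
time_s: 28.2
tool_pos: [0.4512, -0.1342, 0.0597]
tool_rot: [3.141, 0.055, 0.001]
contact_force: [-3.5, 1.6, 8.7]
finger_gap: 0.0276
```

Emit:
{"name": "step_arm", "arguments": {
  "plan": [
    [255,0,0,-0.008,0,0,0],
    [0,0,0,0,0,0,0],
    [0,0,0,0,0,0,0],
    [0,0,0,0,0,0,0],
    [0,0,0,0,0,0,0]
  ]
}}

```text
time_s: 28.82
tool_pos: [0.4509, -0.134, 0.0598]
tool_rot: [3.141, 0.055, 0.0]
contact_force: [-0.7, -0.3, -0.3]
finger_gap: 0.0599
```

Emit:
{"name": "step_arm", "arguments": {
  "plan": [
    [0,0,0,-0.1,0,0,0],
    [0,0,0,-0.2,0,0,0],
    [0,0,0,-0.3,0,0,0],
    [0,0,0,-0.35,0,0,0],
    [0,0,0,-0.35,0,0,0]
  ]
}}

```text
time_s: 29.45
tool_pos: [0.4507, -0.1339, 0.2576]
tool_rot: [3.141, 0.055, 0.002]
contact_force: [1.2, -0.3, -0.1]
finger_gap: 0.0871
```

Emit:
{"name": "step_arm", "arguments": {
  "plan": [
    [0,0,0,0,0,0,0],
    [0,0,0,0,0,0,0]
  ]
}}

```text
time_s: 29.7
tool_pos: [0.4508, -0.1339, 0.2552]
tool_rot: [3.141, 0.055, 0.001]
contact_force: [-0.2, 0.9, -0.7]
finger_gap: 0.0871
```

```bash
python3 look.py g1; python3 - <<'E'
from cell import r
from h import *
c=load("g1");crop(c["pixels"],260,150,130,120,5,"pics/g1c.png")
d=snap(r,'side','sg1');crop(d['pixels'],220,140,130,190,3,'pics/sg1c.png')
E
```

```text
g1 29.7 [ 0.4508 -0.1339  0.2552] phi 2.01 q6 -28.2 tz 0.014 [-0.1706  0.885  -0.6793]
```

View pics/g1c.png

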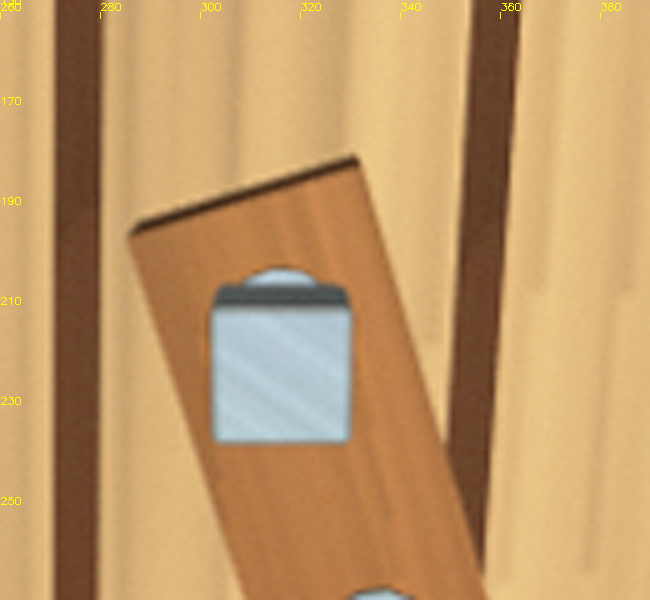

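View pics/sg1c.png

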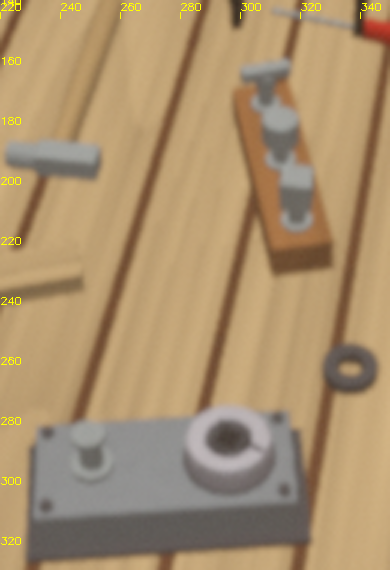

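The key stands upright and home, in the same place in the picture as at the start. The dial line matches 13° − 210°.

```bash
python3 -c "
from cell import r
print(r.job_done(), r.get_state()['time_s'])"
```

```text
the job is handed in; nothing more can be done
the job is handed in; nothing more can be done
```

The square key went from the rack into the dial socket, the dial was turned seven clicks clockwise, and the key is back home in its hole. I handed the job in at about 30 s.

- **Strokes:** The click pitch came out at 30°. I turned four clicks, opened the jaws fully and lifted clear with the key left in the socket, then took a fresh hold and turned three more.
- **Seating:** In the socket, contact force rose as the tool reached the fully home height (0.095 m). In the rack it rose at 0.0597 m, against 0.0598 m expected.
- **Dial:** After four clicks the line had turned 119.7°. It ended at about 210° from its start, in line with seven clicks.
- **Pin:** In the side view the pin rose about 2.9 px for the first four clicks and 2.2 px for the last three. That is the same step per click, about 2.8 mm.
- **Final look:** The key stands upright with its flange on the rack. In the last side view, the two other keys and the nearby tools look as they did at the start.
- **Disagreements:** Tool position readings right after a move were 1–3 mm off until the arm settled, so I corrected each fit from fresh pictures. Early in the first stroke, key pressure on the dial and arm drift put up to about 3° of scatter in the dial angle. The view with the key released settled it.

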